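# Book in a batch of culture dishes

### The job

Book in this batch of culture dishes: set every dish flat in a nest of the white tray, one to a nest, then squeeze the trigger of the clamped hand scanner fully home for a moment so that it reads the whole tray, and let it spring back. Then pull the pen out of its holder, rule off the batch by drawing its point slowly over the card along the dotted line from the left end to the right end, and stand the pen back in its holder, point down. All dishes stay in the tray, and the two bottles are left alone.

Things in the scene. Friction and masses are not known exactly. Their poses are not given: they have to be found in the camera images.
- dish_amber: amber closed culture dish, a disc 60 mm across and 15 mm high, 20 g; origin at the centre of its underside, z up. Grasp across the rim, the fingertips about 5 mm above what it stands on. May be absent (None).
- dish_grey: grey-blue closed culture dish, a disc 60 mm across and 15 mm high, 20 g; origin at the centre of its underside, z up. Grasp across the rim, the fingertips about 5 mm above what it stands on. May be absent (None).
- dish_yellow: yellow closed culture dish, a disc 60 mm across and 15 mm high, 20 g; origin at the centre of its underside, z up. Grasp across the rim, the fingertips about 5 mm above what it stands on. May be absent (None).
- dish_cream: cream closed culture dish, a disc 60 mm across and 15 mm high, 20 g; origin at the centre of its underside, z up. Grasp across the rim, the fingertips about 5 mm above what it stands on. May be absent (None).
- tray: fixed white square dish tray, 176 x 176 mm, plate 4 mm thick, with four nests; origin at the centre of its underside, x and y along its sides, z up. It lies before the nose of the scanner.
- nest0 (a point): centre of nest 0 of the tray, on the plate's top (4 mm above the worktop): a round place 70 mm wide inside a blue ring 3 mm wide and 3 mm high. Nests stand 90 mm apart in a square, so dishes in neighbouring nests are 30 mm apart; any dish may go in any nest. To keep the gripper's long side away from the scanner's nose, close the fingers about along the tray's y.
- nest1 (a point): centre of nest 1 of the tray, on the plate's top (4 mm above the worktop): a round place 70 mm wide inside a blue ring 3 mm wide and 3 mm high. Nests stand 90 mm apart in a square, so dishes in neighbouring nests are 30 mm apart; any dish may go in any nest. To keep the gripper's long side away from the scanner's nose, close the fingers about along the tray's y.
- nest2 (a point): centre of nest 2 of the tray, on the plate's top (4 mm above the worktop): a round place 70 mm wide inside a blue ring 3 mm wide and 3 mm high. Nests stand 90 mm apart in a square, so dishes in neighbouring nests are 30 mm apart; any dish may go in any nest. To keep the gripper's long side away from the scanner's nose, close the fingers about along the tray's y.
- nest3 (a point): centre of nest 3 of the tray, on the plate's top (4 mm above the worktop): a round place 70 mm wide inside a blue ring 3 mm wide and 3 mm high. Nests stand 90 mm apart in a square, so dishes in neighbouring nests are 30 mm apart; any dish may go in any nest. To keep the gripper's long side away from the scanner's nose, close the fingers about along the tray's y.
- scanner: fixed clamp stand holding a grey pistol-type hand scanner on its side, origin at its underside below the scanner's head, z up. The scanner looks to -x, dipping 20 degrees (0.35 rad) below level; its grip, a level bar 32 mm thick, points to -y; the head is 74 mm wide, its black nose ends 68 mm ahead (-x) of the origin, 75 to 150 mm above the worktop. The rod, on the +y side, is 205 mm high.
- squeeze_point (a point): where to squeeze the scanner, 135 mm above the worktop: half-way along the orange trigger, midway between the trigger's front (-x) and the grip's back (+x); axes as the scanner's. Trigger and grip together measure 58 mm along the looking direction when free, 46 mm squeezed. Reach over them from above with the fingers closing along x; the head begins 43 mm to +y, the grip ends 50 mm to -y.
- scanner_trigger (a joint): angle of the sprung orange trigger before the grip: 0 free, 0.25 rad squeezed fully home (about 12 mm travel at its end, towards the grip); it springs back by itself. It takes about 3 N to start and 7 N to hold home.
- pen: blue desk pen with bare steel writing point, 151 mm long, barrel 12 mm round from 24 mm above the point to the end, 25 g; origin at the very point, z along the pen towards its blunt end. It stands point down in its holder, leaning up to about 5 degrees.
- pen_tip (a point): the writing point of the pen (same point as the pen's origin).
- pen_holder: fixed black pen holder: round foot 76 mm wide and a funnel 66 mm high whose mouth is 32 mm wide at the top, narrowing to a 16 mm bore below 48 mm height; origin at the centre of its underside, z up. The point of the standing pen is about 12 mm above the worktop, so the upper 97 mm of the pen stand free above the funnel.
- log_card: fixed clipboard 180 x 125 mm with a printed log card, steel clip at its +x end; the card's face is 5 mm above the worktop; origin at the centre of the underside, x up the page, y to the page's left, z up.
- line_start (a point): left end of the dotted dark-blue rule-off line below the table on the log card, on the card's face; axes as the log card's. The line is straight, 90 mm long, and runs along -y to line_end; short cross strokes mark both ends.
- line_end (a point): right end of the dotted rule-off line, on the card's face.
- media_bottle: blue-capped bottle with blue label, 56 mm wide, 107 mm high, bystander; origin at the centre of its underside.
- agar_bottle: blue-capped bottle with red-brown label, 56 mm wide, 107 mm high, bystander; origin at the centre of its underside.
Not all that is in view belongs to the job. Leave any green look-alike of the dish_amber alone.

How it is judged (in metres and radians):
On the way, in this order (a step that is already met when the one before it is completed fails the run):
1. every dish lies flat in a nest of the tray, let go, the trigger still free ((horizontal distance between dish_amber and nest0 below 0.008 m or horizontal distance between dish_amber and nest1 below 0.008 m or horizontal distance between dish_amber and nest2 below 0.008 m or horizontal distance between dish_amber and nest3 below 0.008 m) and z of dish_amber in the frame of tray below 0.0065 m and angle between each of dish_amber, dish_grey, dish_yellow, dish_cream's own z axis and vertical below 0.06 rad and (horizontal distance between dish_grey and nest0 below 0.008 m or horizontal distance between dish_grey and nest1 below 0.008 m or horizontal distance between dish_grey and nest2 below 0.008 m or horizontal distance between dish_grey and nest3 below 0.008 m) and z of dish_grey in the frame of tray below 0.0065 m and (horizontal distance between dish_yellow and nest0 below 0.008 m or horizontal distance between dish_yellow and nest1 below 0.008 m or horizontal distance between dish_yellow and nest2 below 0.008 m or horizontal distance between dish_yellow and nest3 below 0.008 m) and z of dish_yellow in the frame of tray below 0.0065 m and (horizontal distance between dish_cream and nest0 below 0.008 m or horizontal distance between dish_cream and nest1 below 0.008 m or horizontal distance between dish_cream and nest2 below 0.008 m or horizontal distance between dish_cream and nest3 below 0.008 m) and z of dish_cream in the frame of tray below 0.0065 m and linear speed of each of dish_amber, dish_grey, dish_yellow, dish_cream below 0.02 m/s and value of joint scanner_trigger below 0.05 rad and contact force between each of dish_amber, dish_grey, dish_yellow, dish_cream and the fingers below 0.1 N), for 0.2 s.
2. the scanner's trigger is squeezed home with every dish in its nest ((horizontal distance between dish_amber and nest0 below 0.008 m or horizontal distance between dish_amber and nest1 below 0.008 m or horizontal distance between dish_amber and nest2 below 0.008 m or horizontal distance between dish_amber and nest3 below 0.008 m) and z of dish_amber in the frame of tray below 0.0065 m and angle between each of dish_amber, dish_grey, dish_yellow, dish_cream's own z axis and vertical below 0.06 rad and (horizontal distance between dish_grey and nest0 below 0.008 m or horizontal distance between dish_grey and nest1 below 0.008 m or horizontal distance between dish_grey and nest2 below 0.008 m or horizontal distance between dish_grey and nest3 below 0.008 m) and z of dish_grey in the frame of tray below 0.0065 m and (horizontal distance between dish_yellow and nest0 below 0.008 m or horizontal distance between dish_yellow and nest1 below 0.008 m or horizontal distance between dish_yellow and nest2 below 0.008 m or horizontal distance between dish_yellow and nest3 below 0.008 m) and z of dish_yellow in the frame of tray below 0.0065 m and (horizontal distance between dish_cream and nest0 below 0.008 m or horizontal distance between dish_cream and nest1 below 0.008 m or horizontal distance between dish_cream and nest2 below 0.008 m or horizontal distance between dish_cream and nest3 below 0.008 m) and z of dish_cream in the frame of tray below 0.0065 m and value of joint scanner_trigger above 0.21 rad), for 0.2 s.
3. the trigger has sprung back (value of joint scanner_trigger below 0.05 rad), for 0.2 s.
4. the pen's point is on the card at the left end of the dotted line (y of pen_tip in the frame of line_start between -0.008 and 0.008 m and x of pen_tip in the frame of line_start between -0.006 and 0.006 m and z of pen_tip in the frame of line_start below 0.003 m and linear speed of pen below 0.08 m/s), for 0.1 s.
5. the pen's point, kept on the card and moved slowly, is a quarter along the dotted line (y of pen_tip in the frame of line_start between -0.0305 and -0.0145 m and x of pen_tip in the frame of line_start between -0.006 and 0.006 m and z of pen_tip in the frame of line_start below 0.003 m and linear speed of pen below 0.08 m/s), for 0.1 s.
6. the pen's point, kept on the card and moved slowly, is half-way along the dotted line (y of pen_tip in the frame of line_start between -0.053 and -0.037 m and x of pen_tip in the frame of line_start between -0.006 and 0.006 m and z of pen_tip in the frame of line_start below 0.003 m and linear speed of pen below 0.08 m/s), for 0.1 s.
7. the pen's point, kept on the card and moved slowly, is three quarters along the dotted line (y of pen_tip in the frame of line_start between -0.0755 and -0.0595 m and x of pen_tip in the frame of line_start between -0.006 and 0.006 m and z of pen_tip in the frame of line_start below 0.003 m and linear speed of pen below 0.08 m/s), for 0.1 s.
8. the pen's point, kept on the card and moved slowly, is at the right end of the dotted line (y of pen_tip in the frame of line_start between -0.098 and -0.082 m and x of pen_tip in the frame of line_start between -0.006 and 0.006 m and z of pen_tip in the frame of line_start below 0.003 m and linear speed of pen below 0.08 m/s), for 0.1 s.
At the end, for the whole second after the job is handed in: Every dish lies flat (within 0.06 rad) on the tray within 8 mm of the centre of a nest, at rest; the trigger is free (below 0.05 rad); the pen stands at rest in its holder, point down, the point within 10 mm of the holder's axis and less than 30 mm above the worktop, leaning less than 0.2 rad ((horizontal distance between dish_amber and nest0 below 0.008 m or horizontal distance between dish_amber and nest1 below 0.008 m or horizontal distance between dish_amber and nest2 below 0.008 m or horizontal distance between dish_amber and nest3 below 0.008 m) and z of dish_amber in the frame of tray below 0.0065 m and angle between each of dish_amber, dish_grey, dish_yellow, dish_cream's own z axis and vertical below 0.06 rad and (horizontal distance between dish_grey and nest0 below 0.008 m or horizontal distance between dish_grey and nest1 below 0.008 m or horizontal distance between dish_grey and nest2 below 0.008 m or horizontal distance between dish_grey and nest3 below 0.008 m) and z of dish_grey in the frame of tray below 0.0065 m and (horizontal distance between dish_yellow and nest0 below 0.008 m or horizontal distance between dish_yellow and nest1 below 0.008 m or horizontal distance between dish_yellow and nest2 below 0.008 m or horizontal distance between dish_yellow and nest3 below 0.008 m) and z of dish_yellow in the frame of tray below 0.0065 m and (horizontal distance between dish_cream and nest0 below 0.008 m or horizontal distance between dish_cream and nest1 below 0.008 m or horizontal distance between dish_cream and nest2 below 0.008 m or horizontal distance between dish_cream and nest3 below 0.008 m) and z of dish_cream in the frame of tray below 0.0065 m and linear speed of each of dish_amber, dish_grey, dish_yellow, dish_cream below 0.02 m/s and value of joint scanner_trigger below 0.05 rad and horizontal distance between pen_tip and pen_holder below 0.01 m and height (world z) of pen_tip below 0.03 m and angle between pen's own z axis and vertical below 0.2 rad and linear speed of pen below 0.03 m/s); the robot touches nothing.
It fails at once if a bystander bottle is knocked over or shifted by more than 30 mm ((distance of media_bottle from where it was at the start of the episode above 0.03 m or angle between media_bottle's own z axis and vertical above 0.4 rad) or (distance of agar_bottle from where it was at the start of the episode above 0.03 m or angle between agar_bottle's own z axis and vertical above 0.4 rad)).
It fails at once if the pen is drawn along the line too fast (over 0.15 m/s with its point on the card) (z of pen_tip in the frame of line_start below 0.003 m and y of pen_tip in the frame of line_start between -0.09 and 0 m and x of pen_tip in the frame of line_start between -0.006 and 0.006 m and linear speed of pen above 0.15 m/s).
Of dish_amber, dish_grey, dish_yellow, dish_cream only 3 to 4 are there at a start; the rules pass over those that are not, and their reading is None.
At some moment in a run one of dish_amber, dish_grey, dish_yellow, dish_cream may be knocked a few centimetres aside while the robot is not near it.
It also fails if it takes over 208 s, if anything falls off the work surface, if the arm or the gripper's body presses on something with over 40 N, if the wrist force passes 120 N, or if a joint passes its speed limit or range.

### The arm

A 6-joint arm with a two-finger parallel gripper is mounted at the origin on a cart in front of the work surface, level with it; the furniture and walls round the work are solid. World frame = base frame: x ahead of the robot, y to its left, z up, the work surface at z = 0. Lengths are in mm, angles in rad, forces in N, time in s.
With the tool pointing down it reaches from about 350 to 925 mm from the base axis. Payload 6.4 kg.
Tool frame: the origin (TCP) lies midway between the tips of the shut fingers; the grasp point (between the pads) lies 19 mm behind it; z points along the fingers, y is the direction in which the jaws open and shut (so a half turn about z gives the same grasp; the last joint's range is limited). The gripper opens to 94 mm and grips with 3 to 60 N. Pads are 16 mm wide; open, the fingers measure 119 mm over their backs; the gripper's body (75 mm by 177 mm) begins 78 mm behind the grasp point.
Start: joints at [-0.174, 0.245, 1.558, -0, 1.339, -0.174], TCP at [650.011, 0.004, 205.455] pointing down, gripper open.
Joint ranges: [-3.13, 3.13], [-1.02, 2.26], [0.13, 2.54], [-0.95, 4.09], [0.21, 2.88], [-2.74, 2.74]. Speed limits (rad/s): [2.57, 2.57, 3.14, 3.14, 3.14, 3.14].

### API

Orientations are given as a unit quaternion [w, x, y, z].
In Python, from station import bot gives the robot as it stands. The module is installed in compiled form; this text tells all that it offers.
- The arm moves only by the shell command python3 -m handwheel 'ROWS' [FORCE]. ROWS is JSON, a list of rows, each a list of 3 entries, a list of its own where there are three numbers: the shift along the tool's x, y, z in mm, then the turn, a rotation vector about the tool's x, y, z in rad, then the closure, from -1 (fully open) to 1 (shut), so that 0 is half open. A call has 1 to 5 rows; each row shifts and turns the commanded pose from where the row before left it, along the tool's axes as they then stand; what a row does not reach is not made up. A row lasts 1/8 s, in which the tool goes at most 62.5 mm and 10.7 degrees, less where a joint would pass 70% of its speed; a pose out of reach is approached as far as the arm can. A call with a gripper value outside its range is refused whole. The fingers move at their own pace and stop on an object; FORCE is the grip in N (left out, the last holds). Time passes only in rows, so rows that do not move let the fingers close. It gives the time, the measured TCP pose, the force and the opening at its end, in the units of the state.
- bot.get_obs(): the state, without advancing time (a new reading comes with each control period).
- bot.grab_frame(name): name is "side" or "top" or "wrist"; returns a dict with "img" (420x560x3 uint8, red, green, blue), "z_map" (420x560 float32, mm along the optical axis (not along the pixel's ray), 0 where there is no reading), "camera_matrix" (3x3 intrinsics, pixels), "R" (3x3) and "t" (3): a world point X has camera coordinates R X + t; the wrist camera has in their place "T_tool_cam" (4x4, takes a point from camera to tool coordinates, whose origin is the TCP and whose axes are the flange's). Camera axes: x right, y down, z forward; pixel columns grow to the right and rows downward; lengths in mm; the calibration is good to about 2 mm. A picture is of the moment at which its call begins: read the wrist's pose just before it.
- bot.sign_off(): hands the job in, once; it reports no verdict.
The state is a dict: "time_s": time; "joint_pos": joint angles; "qvel": joint speeds; "tau": joint torques, N m; "tcp_pos": TCP position; "tool_rot": TCP orientation; "force": force on the tool from outside, world axes, zero at the start; "moment": the same for the moment, N m; "gripper_width": finger opening in mm.
Only numpy, scipy, OpenCV 4.12 (cv2) and the standard library are available. Lean on these libraries where they do the work, as an engineer would, in place of code of your own. Each camera call takes 0.05 s, during which the arm holds its last target. There are 200 camera calls.

## Working session

There is one attempt and no reset: what is moved stays moved. The work goes in short steps, Python scripts to look and compute and a shell command to move; the robot and the scene stay as the last step left them, time stands still between calls to the robot, and variables do not carry over. Pictures are saved under pics/ and viewed, about 12 in all and at most 16, crops included, and the job is handed in when it is done.

```bash
mkdir -p pics
cat > h.py <<'E'
import numpy as np,cv2
from station import bot
from scipy.spatial.transform import Rotation as Ro
def pose():
    o=bot.get_obs();q=o["tool_rot"]
    return np.array(o["tcp_pos"]),Ro.from_quat([q[1],q[2],q[3],q[0]]).as_matrix(),o
def cam(n):
    p,R,o=pose();f=bot.grab_frame(n)
    if n=="wrist":
        T=np.array(f["T_tool_cam"]);Rw=R@T[:3,:3];c=R@T[:3,3]+p
    else:
        Rw=np.array(f["R"]).T;c=-Rw@np.array(f["t"])
    f["Rw"]=Rw;f["c"]=c;f["K"]=np.array(f["camera_matrix"]);return f
def ray(f,u,v):
    d=f["Rw"]@np.linalg.solve(f["K"],[u,v,1.]);return f["c"],d
def onz(f,u,v,z):
    c,d=ray(f,u,v);return c+d*(z-c[2])/d[2]
def proj(f,X):
    x=f["K"]@(f["Rw"].T@(np.array(X)-f["c"]));return x[:2]/x[2]
def save(f,n,crop=None,s=1):
    im=f["img"]
    if crop:im=im[crop[1]:crop[3],crop[0]:crop[2]]
    cv2.imwrite("pics/"+n,cv2.cvtColor(cv2.resize(im,None,fx=s,fy=s,interpolation=cv2.INTER_CUBIC),cv2.COLOR_RGB2BGR))
def cloud(f):
    z=f["z_map"];v,u=np.mgrid[:z.shape[0],:z.shape[1]]
    P=np.stack([u,v,np.ones_like(u)],-1)@np.linalg.inv(f["K"]).T*z[...,None]
    return P@f["Rw"].T+f["c"]
E
python3 - <<'E'
from h import *
import pickle
a=cam("top");b=cam("side")
pickle.dump((a,b),open("f0.pkl","wb"))
im=np.vstack([a["img"],b["img"]])
save(a,"top0.png",s=1.4);save(b,"side0.png",s=1.4)
print(a["c"],b["c"],a["Rw"],b["Rw"],a["K"],pose()[1])
E
```

```text
[ 461.6862648  277.0089317 1082.2065397] [  90.13906504 1161.52056446  526.21359724] [[-0.02437844 -0.9969331   0.07436451]
 [-0.99913014  0.02177954 -0.03556129]
 [ 0.0338326  -0.07516675 -0.99659687]] [[-0.89544613 -0.18571544  0.40458127]
 [-0.4449459   0.3445466  -0.82662615]
 [ 0.01412013 -0.92021596 -0.39115624]] [[417.07491749   0.         278.83419958]
 [  0.         417.07491749 205.92816038]
 [  0.           0.           1.        ]] [[ 2.18927391e-05  9.99998574e-01 -1.68891570e-03]
 [ 9.99999968e-01 -2.14647116e-05  2.53451031e-04]
 [ 2.53414417e-04 -1.68892120e-03 -9.99998542e-01]]
```

View pics/top0.png

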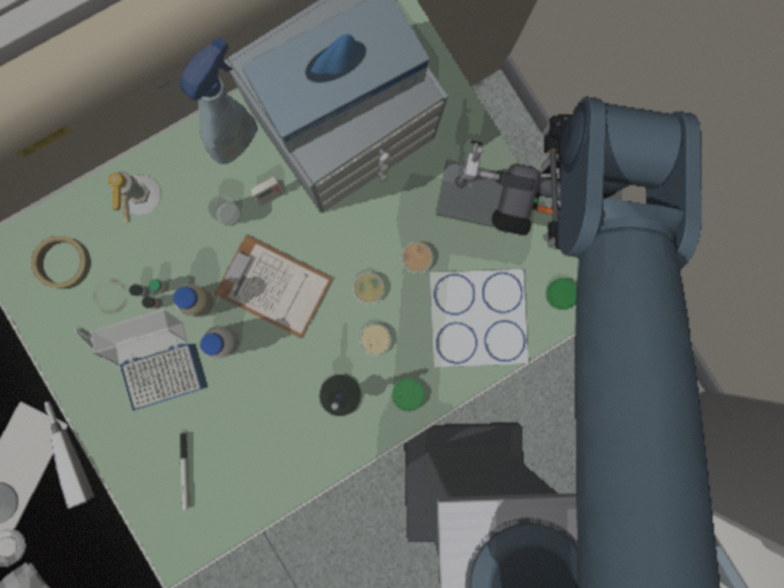

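View pics/side0.png

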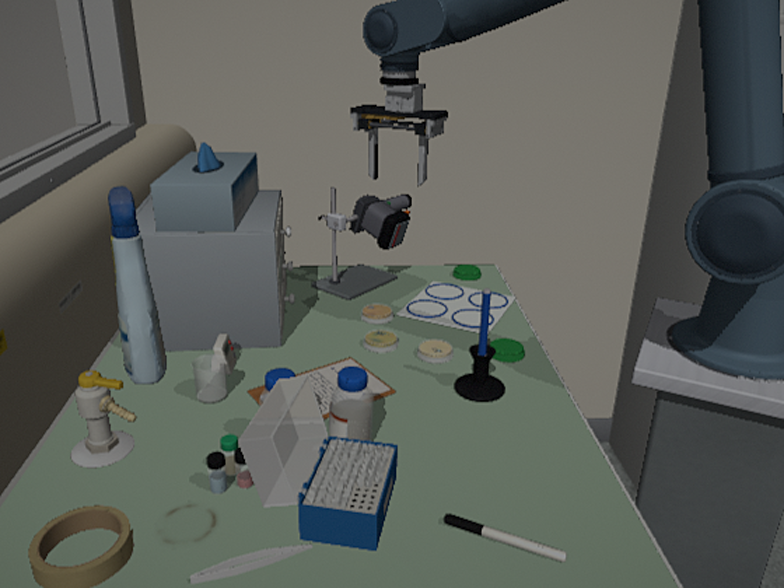

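The top view shows amber (417,257), yellow (369,287) and cream (376,339), the tray at (480,317), green look-alikes at (565,293) and (409,394), which I'll leave alone, the holder at (340,395), the card at (275,285) and the scanner at (515,200). No grey dish is visible, but the arm hides part of the table. Next I'll take measurements.

Run:
```python
from h import *
import pickle
a,b=pickle.load(open("f0.pkl","rb"))
P=cloud(a)
def at(u,v):
    u,v=int(u/1.4),int(v/1.4);return np.median(P[v-1:v+2,u-1:u+2].reshape(-1,3),0).round(0)
for n,u,v in [("amb",417,257),("yel",369,287),("cre",376,339),("table",330,340),("tray",480,317),("nose",512,222),("head",520,190),("grip",540,210),("card",285,290),("shadow",250,288),("cap1",186,298),("cap2",212,343),("rod",477,150),("pen",335,406),("holder",350,390)]:
    print(n,at(u,v))
hsv=cv2.cvtColor(a["img"],cv2.COLOR_RGB2HSV)
for n,u,v in [("amb",417,257),("yel",369,287),("cre",376,339)]:
    u,v=int(u/1.4),int(v/1.4)
    m=np.zeros(a["img"].shape[:2],np.uint8);x0,y0=u-19,v-19
    h=hsv[y0:v+19,x0:u+19]
    mm=((h[...,0]<32)&(h[...,1]>45)).astype(np.uint8)
    m[y0:v+19,x0:u+19]=mm
    c,_=cv2.findContours(m,cv2.RETR_EXTERNAL,cv2.CHAIN_APPROX_NONE);c=max(c,key=cv2.contourArea)
    e=cv2.minEnclosingCircle(c);print(n,e,onz(a,*e[0],12).round(1),hsv[v,u])
# blue rings
m=cv2.inRange(hsv,(100,60,40),(130,255,255));m[:190]=0;m[265:]=0;m[:,:300]=0;m[:,380:]=0
c,hh=cv2.findContours(m,cv2.RETR_EXTERNAL,cv2.CHAIN_APPROX_NONE)
for k in c:
    if len(k)>30:
        e=cv2.fitEllipse(k);print("ring",np.round(e[0],1),onz(a,*e[0],7).round(1),np.round(e[1],1))
save(a,"cardcrop.png",(145,155,250,250),7)
```

```text
amb [600. 191.  15.]
yel [545. 279.  15.]
cre [450. 269.  15.]
table [452. 354.   1.]
tray [486.  76.   5.]
nose [636.  45. 153.]
head [686.  32. 165.]
grip [660.  -9. 131.]
card [543. 434.   7.]
shadow [550. 498.   5.]
cap1 [528. 582. 108.]
cap2 [451. 539. 107.]
rod [740. 107. 203.]
pen [349. 335. 163.]
holder [360. 316.  12.]
amb ((297.7926940917969, 183.0853729248047), 10.157478332519531) [599.8 188.3  12. ] [ 16  87 149]
yel ((262.9902038574219, 205.10784912109375), 9.943655014038086) [544.5 279.5  12. ] [ 25  81 141]
cre ((267.6188049316406, 242.05445861816406), 9.731637001037598) [449.6 269.8  12. ] [ 22  56 159]
```

View pics/cardcrop.png

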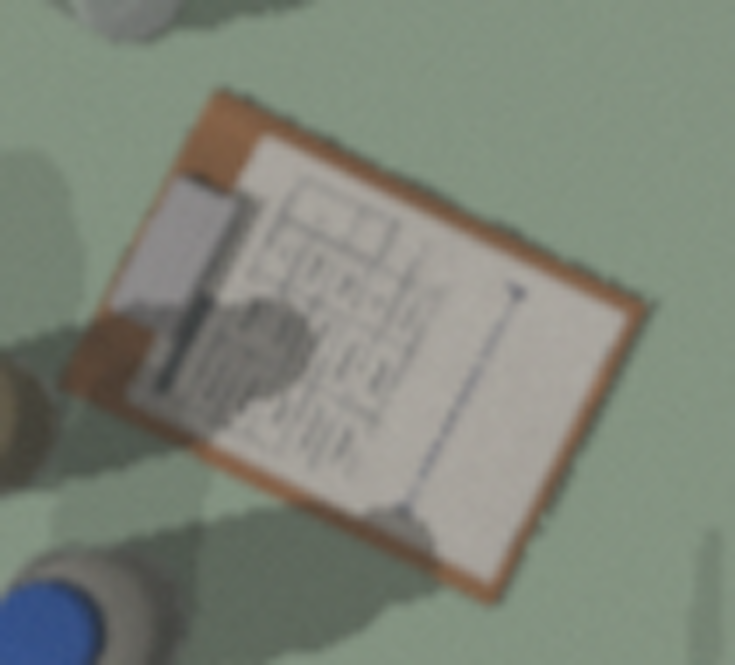

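Run:
```python
from h import *
import pickle
a,b=pickle.load(open("f0.pkl","rb"))
hsv=cv2.cvtColor(a["img"],cv2.COLOR_RGB2HSV)
print("line",onz(a,202.6,227.2,5),onz(a,218.3,196.2,5))
m=((hsv[...,0]>95)&(hsv[...,0]<135)&(hsv[...,1]>60)).astype(np.uint8);
mm=np.zeros_like(m);mm[190:265,302:380]=m[190:265,302:380]
c,hh=cv2.findContours(mm,cv2.RETR_EXTERNAL,cv2.CHAIN_APPROX_NONE)
for k in c:
    if len(k)>20:
        e=cv2.minEnclosingCircle(k);print("ring",e,onz(a,*e[0],7).round(1))
for p in [(431,272),(524,269),(434,366),(527,365)]: print(onz(a,p[0]/1.4,p[1]/1.4,4).round(0))
hsv=cv2.cvtColor(b["img"],cv2.COLOR_RGB2HSV)
# pen top/bottom triangulated
for ua,ub,lab in [((334,407),(487,293),"pentop")]:
    c1,d1=ray(a,ua[0]/1.4,ua[1]/1.4);c2,d2=ray(b,ub[0]/1.4,ub[1]/1.4)
    s=np.linalg.lstsq(np.stack([d1,-d2],1),c2-c1,rcond=None)[0];print(lab,c1+d1*s[0],c2+d2*s[1])
save(a,"scan.png",(300,90,420,270),3.3);save(a,"hold.png",(215,255,285,305),8)
```

```text
line [491.62250609 435.57357319   5.        ] [570.67895811 394.39334428   5.        ]
[571. 162.   4.]
[573. -13.   4.]
[397. 162.   4.]
[394. -11.   4.]
pentop [346.57210826 336.70954387 154.37053276] [343.41563209 335.59760658 154.69060199]
```

```bash
python3 -m handwheel '[[[0,0,0],[0,0,0.18],-1],[[40,0,0],[0,0,0.18],-1],[[40,0,0],[0,0,0.18],-1],[[0,0,0],[0,0,0.18],-1],[[0,0,0],[0,0,0.18],-1]]' 8; python3 -m handwheel '[[[0,0,0],[0,0,0.18],-1],[[0,0,0],[0,0,0.18],-1],[[0,0,0],[0,0,0.18],-1],[[0,0,0],[0,0,0.1308],-1],[[0,0,0],[0,0,0],-1]]'
```

```text
time_s: 0.72
tcp_pos: [670.9, 77.5, 204.6]
tool_rot: [-0.0, 0.945, 0.327, -0.001]
force: [-0.4, -0.2, -0.2]
gripper_width: 94.1
time_s: 1.35
tcp_pos: [670.9, 76.8, 204.8]
tool_rot: [-0.0, 1.0, 0.001, -0.001]
force: [0.1, 0.0, 0.0]
gripper_width: 93.8
```

View pics/hold.png

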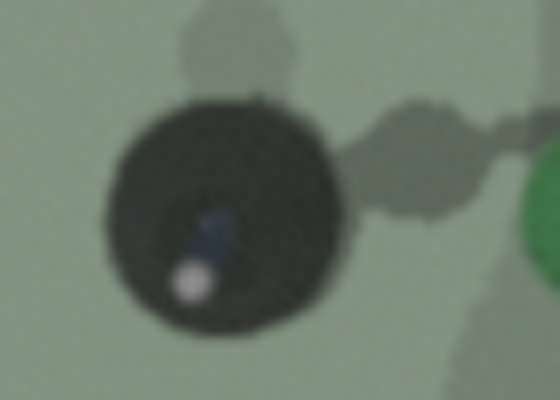

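```bash
python3 -m handwheel '[[[-24,-37,0],[0,0,0],-1],[[-24,-37,0],[0,0,0],-1],[[-23,-37,0],[0,0,0],-1],[[0,0,0],[0,0,0],-1],[[0,0,0],[0,0,0],-1]]'
cat >> h.py <<'E'
def dishmask(img):
    h=cv2.cvtColor(img,cv2.COLOR_RGB2HSV);return ((h[...,0]<32)&(h[...,1]>45)).astype(np.uint8)
E
python3 - <<'E'
from h import *
a=cam("wrist");save(a,"w1.png");b=cam("top");save(b,"t1.png",(280,100,480,260),3)
im=np.hstack([cv2.resize(cv2.imread("pics/w1.png"),(400,300)),cv2.resize(cv2.imread("pics/t1.png"),(400,320))[:300]])
cv2.imwrite("pics/m1.png",im);import pickle;pickle.dump((a,b),open("f1.pkl","wb"))
E
```

```text
time_s: 1.98
tcp_pos: [600.5, 187.4, 205.4]
tool_rot: [0.0, 1.0, 0.001, 0.0]
force: [0.1, 0.2, 0.3]
gripper_width: 94.4
```

View pics/m1.png

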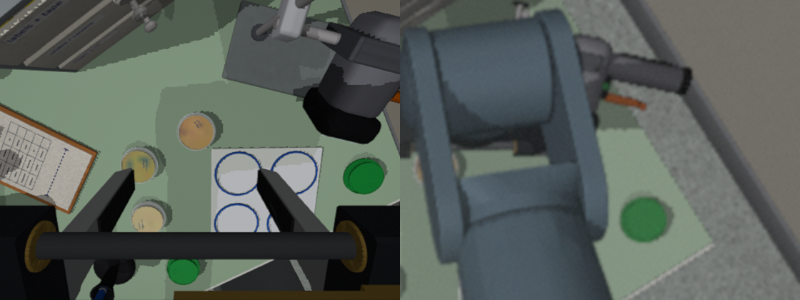

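Run:
```python
from h import *
import pickle
a,b=pickle.load(open("f0.pkl","rb"))
A=cv2.resize(a["img"][190:235,55:125],(560,360),interpolation=cv2.INTER_CUBIC)
B=cv2.resize(b["img"][350:400,100:170],(560,400),interpolation=cv2.INTER_CUBIC)
cv2.imwrite("pics/c2.png",cv2.cvtColor(np.vstack([A,B])[:760],cv2.COLOR_RGB2BGR)[:, :])
cv2.imwrite("pics/c2.png",cv2.resize(cv2.imread("pics/c2.png"),None,fx=.75,fy=.75))
P=cloud(a);print(P[211,70:92:3].round(0),onz(a,79,211,0))
w,_=pickle.load(open("f1.pkl","rb"))
hsv=cv2.cvtColor(w["img"],cv2.COLOR_RGB2HSV)
m=((hsv[...,0]<32)&(hsv[...,1]>45)).astype(np.uint8);m[:150]=0;m[320:]=0;m[:,:160]=0;m[:,310:]=0
c,_=cv2.findContours(m,cv2.RETR_EXTERNAL,cv2.CHAIN_APPROX_NONE)
for k in c:
    if cv2.contourArea(k)>400: e=cv2.minEnclosingCircle(k);print("dish",np.round(e[0]),e[1],onz(w,*e[0],12).round(1))
m=((hsv[...,0]>95)&(hsv[...,0]<135)&(hsv[...,1]>90)).astype(np.uint8);m[:,:295]=0;m[:,450:]=0
c,_=cv2.findContours(m,cv2.RETR_EXTERNAL,cv2.CHAIN_APPROX_NONE)
for k in c:
    if len(k)>60: e=cv2.fitEllipse(k);print("ring",np.round(e[0]),np.round(e[1]),onz(w,*e[0],7).round(1))
```

```text
[[541. 774.  -2.]
 [541. 765.   1.]
 [541. 757.   3.]
 [540. 749.   3.]
 [540. 742.   1.]
 [540. 733.   5.]
 [540. 727.   3.]
 [540. 719.   2.]] [540.60210606 750.38501348   0.        ]
dish [206. 308.] 21.971927642822266 [446.2 268.7  12. ]
dish [193. 233.] 23.633460998535156 [541.3 278.3  12. ]
dish [274. 185.] 24.15046501159668 [596.  187.1  12. ]
ring [330. 312.] [53. 60.] [437.7 118.5   7. ]
ring [333. 243.] [59. 64.] [527.5 119.6   7. ]
ring [411. 242.] [58. 65.] [528.8  30.    7. ]
```

View pics/c2.png

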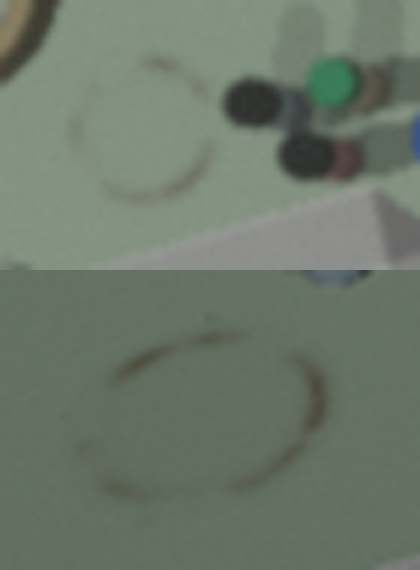

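The faint circle at (110,295) is only a stain. So three dishes are present, and grey is absent. Now I'll pick up amber.

```bash
python3 -m handwheel '[[[-2,0,55],[0,0,0],-1],[[0,0,55],[0,0,0],-1],[[0,0,50],[0,0,0],-1],[[0,0,28],[0,0,0],-1],[[0,0,12],[0,0,0],-1]]' 10
python3 -m handwheel '[[[0,0,0],[0,0,0],-1],[[0,0,0],[0,0,0],0],[[0,0,0],[0,0,0],0],[[0,0,0],[0,0,0],0],[[0,0,0],[0,0,0],0]]'
```

```text
time_s: 2.7
tcp_pos: [597.5, 186.7, 3.3]
tool_rot: [0.0, 1.0, -0.001, -0.002]
force: [0.4, -0.5, 1.4]
gripper_width: 94.1
time_s: 3.32
tcp_pos: [598.5, 187.9, 5.9]
tool_rot: [-0.0, 1.0, 0.0, 0.0]
force: [-1.7, 0.7, 1.1]
gripper_width: 59.4
```

```bash
python3 -m handwheel '[[[0,0,-40],[0,0,0],0],[[-35,0,-10],[0,0,0],0],[[-35,40,0],[0,0,0],0],[[0,50,0],[0,0,0],0],[[0,50,0],[0,0,0],0]]'
python3 -m handwheel '[[[0,18,0],[0,0,0],0],[[0,0,20],[0,0,0],0],[[0,0,0],[0,0,0],0],[[0,0,0],[0,0,0],0]]'
```

```text
time_s: 3.95
tcp_pos: [527.8, 46.8, 55.7]
tool_rot: [0.0, 1.0, 0.001, 0.0]
force: [-0.5, -0.5, -0.1]
gripper_width: 59.7
time_s: 4.45
tcp_pos: [528.5, 30.4, 35.8]
tool_rot: [-0.0, 1.0, 0.0, 0.0]
force: [0.3, 0.0, -0.5]
gripper_width: 59.6
```

```bash
python3 -m handwheel '[[[0,0,15],[0,0,0],0],[[0,0,10],[0,0,0],0],[[0,0,0.5],[0,0,0],0],[[0,0,0],[0,0,0],-0.55],[[0,0,0],[0,0,0],-0.55]]'
python3 -m handwheel '[[[0,0,0],[0,0,0],-0.55],[[0,0,-30],[0,0,0],-0.55],[[0,0,-45],[0,0,0],-0.7],[[0,-50,-45],[0,0,0],-1],[[0,-60,0],[0,0,0],-1]]'
python3 -m handwheel '[[[8,-60,0],[0,0,0],-1],[[8,-60,0],[0,0,0],-1],[[0,-19,0],[0,0,0],-1],[[0,0,0],[0,0,0],-1]]'
python3 - <<'E'
from h import *
a=cam("wrist");save(a,"w2.png");b=cam("top");save(b,"t2.png")
im=np.hstack([cv2.resize(cv2.imread("pics/w2.png"),(400,300)),cv2.resize(cv2.imread("pics/t2.png"),(400,300))])
cv2.imwrite("pics/m2.png",im)
for f in (a,b):
    c,_=cv2.findContours(dishmask(f["img"]),cv2.RETR_EXTERNAL,cv2.CHAIN_APPROX_NONE)
    for k in c:
        e=cv2.minEnclosingCircle(k);x=onz(f,*e[0],12)
        if cv2.contourArea(k)>.7*np.pi*e[1]**2 and e[1]>8 and e[1]<40: print(np.round(e[0]),e[1],x.round(1))
E
```

```text
time_s: 5.08
tcp_pos: [528.4, 29.8, 10.2]
tool_rot: [0.0, 1.0, -0.0, 0.0]
force: [0.3, 0.1, 0.4]
gripper_width: 72.5
time_s: 5.7
tcp_pos: [531.6, 136.8, 131.7]
tool_rot: [-0.0, 1.0, -0.001, 0.005]
force: [1.8, 0.3, -0.0]
gripper_width: 93.4
time_s: 6.2
tcp_pos: [543.9, 275.6, 126.6]
tool_rot: [0.0, 1.0, 0.001, -0.0]
force: [-0.1, -0.8, 0.3]
gripper_width: 94.0
[282. 300.] 27.559885025024414 [446.3 268.2  12. ]
[271. 202.] 30.151315689086914 [541.2 278.2  12. ]
[359. 209.] 10.018084526062012 [529.   30.3  12. ]
[ 42. 188.] 20.554903030395508 [601.5 836.9  12. ]
```

View pics/m2.png

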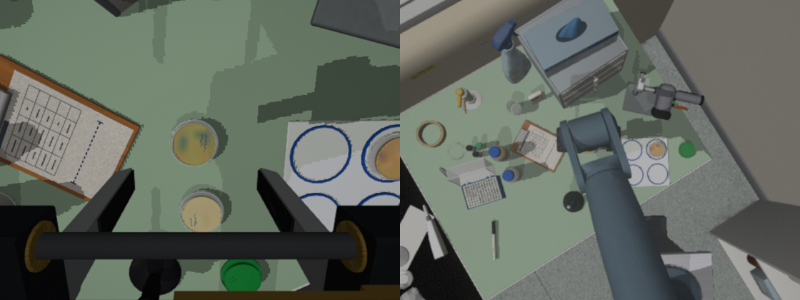

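Amber now sits in its nest (wrist view, right edge; 529,30). Yellow is next.

```bash
python3 -m handwheel '[[[-1,-2,50],[0,0,0],-1],[[0,-1,45],[0,0,0],-1],[[0,0,26],[0,0,0],-1],[[0,0,0],[0,0,0],-1],[[0,0,0],[0,0,0],0]]'
python3 -m handwheel '[[[0,0,0],[0,0,0],0],[[0,0,0],[0,0,0],0],[[0,0,0],[0,0,0],0],[[0,0,-40],[0,0,0],0],[[0,30,-10],[0,0,0],0]]'
python3 -m handwheel '[[[-5,50,0],[0,0,0],0],[[-5,50,0],[0,0,0],0],[[-4,28,0],[0,0,0],0],[[0,0,20],[0,0,0],0],[[0,0,0],[0,0,0],0]]'
```

```text
time_s: 6.92
tcp_pos: [544.4, 277.5, 7.2]
tool_rot: [-0.0, 1.0, -0.001, 0.001]
force: [0.8, 0.5, 0.5]
gripper_width: 86.7
time_s: 7.55
tcp_pos: [545.1, 249.6, 58.7]
tool_rot: [-0.001, 1.0, 0.001, 0.003]
force: [0.2, -0.6, -0.1]
gripper_width: 59.6
time_s: 8.18
tcp_pos: [527.9, 120.0, 34.6]
tool_rot: [0.0, 1.0, -0.0, -0.002]
force: [-0.4, -0.4, -0.3]
gripper_width: 59.7
```

```bash
python3 -m handwheel '[[[0,0,15],[0,0,0],0],[[0,0,9],[0,0,0],0],[[0,0,1],[0,0,0],0],[[0,0,0],[0,0,0],-0.55],[[0,0,0],[0,0,0],-0.55]]'
python3 -m handwheel '[[[0,0,0],[0,0,0],-0.55],[[0,0,-30],[0,0,0],-0.55],[[0,0,-45],[0,0,0],-0.7],[[-30,-40,-45],[0,0,0],-1],[[-30,-60,0],[0,0,0],-1]]'
python3 -m handwheel '[[[-20,-50,0],[0,0,0],-1],[[0,0,0],[0,0,0],-1],[[0,0,0],[0,0,0],-1]]'
python3 - <<'E'
from h import *
print(pose()[0])
for f in (cam("wrist"),cam("top")):
    c,_=cv2.findContours(dishmask(f["img"]),cv2.RETR_EXTERNAL,cv2.CHAIN_APPROX_NONE)
    for k in c:
        e=cv2.minEnclosingCircle(k);x=onz(f,*e[0],12)
        if cv2.contourArea(k)>.6*np.pi*e[1]**2 and e[1]>8 and e[1]<40: print(np.round(e[0]),e[1],x.round(1))
E
```

```text
time_s: 8.8
tcp_pos: [529.5, 120.3, 11.1]
tool_rot: [-0.0, 1.0, 0.0, 0.0]
force: [-0.3, -0.3, 0.4]
gripper_width: 72.1
time_s: 9.43
tcp_pos: [476.1, 214.1, 132.2]
tool_rot: [-0.001, 1.0, -0.002, 0.004]
force: [0.3, 1.0, -0.2]
gripper_width: 93.3
time_s: 9.8
tcp_pos: [453.5, 263.2, 127.6]
tool_rot: [0.0, 1.0, 0.0, 0.0]
force: [0.2, -0.3, 0.0]
gripper_width: 94.1
[453.54073647 263.16106819 127.64308378]
[268. 206.] 29.867733001708984 [446.7 268.3  12. ]
[450. 110.] 35.64572525024414 [528.4 120.4  12. ]
[360. 209.] 9.872133255004883 [529.7  29.7  12. ]
[ 42. 187.] 20.259674072265625 [603.7 837.6  12. ]
```

```bash
python3 -m handwheel '[[[-4,-5,50],[0,0,0],-1],[[0,0,45],[0,0,0],-1],[[0,0,27],[0,0,0],-1],[[0,0,0],[0,0,0],-1],[[0,0,0],[0,0,0],0]]'
python3 -m handwheel '[[[0,0,0],[0,0,0],0],[[0,0,0],[0,0,0],0],[[0,0,0],[0,0,0],0],[[0,0,-40],[0,0,0],0],[[0,30,-10],[0,0,0],0]]'
python3 -m handwheel '[[[-5,50,0],[0,0,0],0],[[-5,50,0],[0,0,0],0],[[0,19,0],[0,0,0],0],[[0,0,20],[0,0,0],0],[[0,0,0],[0,0,0],0]]'
```

```text
time_s: 10.52
tcp_pos: [450.8, 268.0, 6.7]
tool_rot: [-0.0, 1.0, -0.001, 0.001]
force: [0.1, -0.4, 0.9]
gripper_width: 87.3
time_s: 11.15
tcp_pos: [451.3, 239.5, 58.3]
tool_rot: [-0.001, 1.0, 0.001, 0.002]
force: [0.2, -0.5, 0.8]
gripper_width: 59.7
time_s: 11.78
tcp_pos: [438.1, 119.1, 34.6]
tool_rot: [0.0, 1.0, -0.0, -0.001]
force: [0.8, 0.4, -0.8]
gripper_width: 59.5
```

```bash
python3 -m handwheel '[[[0,0,15],[0,0,0],0],[[0,0,9],[0,0,0],0],[[0,0,1],[0,0,0],0],[[0,0,0],[0,0,0],-0.55],[[0,0,0],[0,0,0],-0.55]]'
python3 -m handwheel '[[[0,0,0],[0,0,0],-0.55],[[0,0,-30],[0,0,0],-0.55],[[0,0,-45],[0,0,0],-0.7],[[0,40,-50],[0,0,0],-1],[[0,50,-60],[0,0,0],-1]]'
python3 -m handwheel '[[[60,50,-60],[0,0,0],-1],[[40,0,0],[0,0,0],-1],[[0,0,0],[0,0,0],-1]]'
python3 - <<'E'
from h import *
import pickle
a,b=cam("wrist"),cam("top");pickle.dump((a,b),open("f3.pkl","wb"))
for f in (a,b):
    c,_=cv2.findContours(dishmask(f["img"]),cv2.RETR_EXTERNAL,cv2.CHAIN_APPROX_NONE)
    for k in c:
        e=cv2.minEnclosingCircle(k);x=onz(f,*e[0],16)
        if cv2.contourArea(k)>.6*np.pi*e[1]**2 and e[1]>8 and e[1]<40: print(np.round(e[0]),e[1],x.round(1))
A=cv2.resize(a["img"],(450,338));B=cv2.resize(b["img"][90:240,300:450],(340,340))[:338]
cv2.imwrite("pics/m3.png",cv2.cvtColor(np.hstack([A,B]),cv2.COLOR_RGB2BGR))
E
```

```text
time_s: 12.4
tcp_pos: [439.7, 119.4, 10.9]
tool_rot: [0.0, 1.0, 0.0, 0.0]
force: [0.4, -1.0, -0.3]
gripper_width: 72.3
time_s: 13.02
tcp_pos: [439.2, 39.7, 184.2]
tool_rot: [0.0, 1.0, 0.001, 0.0]
force: [1.2, 0.1, 0.2]
gripper_width: 93.2
time_s: 13.4
tcp_pos: [519.0, 7.9, 220.7]
tool_rot: [0.0, 1.0, -0.0, 0.0]
force: [-0.7, 0.2, -1.1]
gripper_width: 94.3
[254. 174.] 23.817243576049805 [525.   30.3  16. ]
[171. 173.] 24.44607162475586 [525.8 121.5  16. ]
[326. 245.] 9.715434074401855 [439.2 121.1  16. ]
[324. 209.] 9.829939842224121 [529.7 122.4  16. ]
[359. 209.] 10.000100135803223 [528.8  32.2  16. ]
[ 42. 187.] 20.561017990112305 [602.2 834.9  16. ]
```

View pics/m3.png

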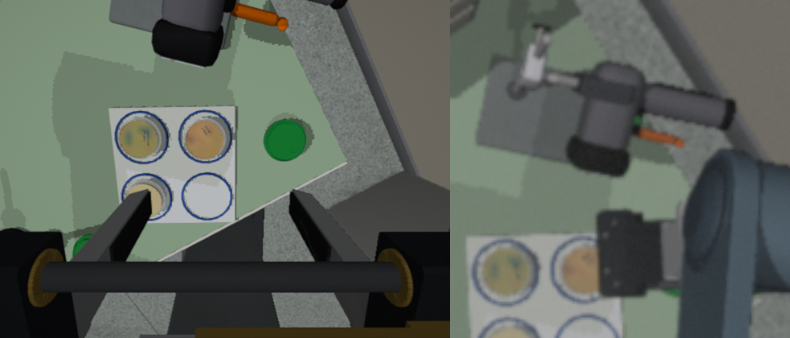

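All three dishes are in their nests: wrist view yellow (142,137), amber (206,137), cream (147,198). Next I'll measure the grip and trigger.

Run:
```python
from h import *
import pickle
a,b=pickle.load(open("f3.pkl","rb"))
P=cloud(b);hsv=cv2.cvtColor(b["img"],cv2.COLOR_RGB2HSV)
roi=np.zeros(P.shape[:2],bool);roi[120:165,375:430]=1
g=roi&(P[...,2]>100)&(hsv[...,1]<70)
print("grip z",np.percentile(P[g][:,2],[5,50,95]))
v,u=np.nonzero(g)
# grip top points: dark body
gp=np.array([onz(b,x,y,135)for x,y in zip(u,v)])
gp=gp[gp[:,1]<0]
for y0 in range(-10,-75,-8):
    s=gp[abs(gp[:,1]-y0)<4]
    if len(s): print("y",y0,"x",s[:,0].min().round(0),s[:,0].max().round(0),len(s))
print("ymin",gp[:,1].min())
o=roi&(hsv[...,0]<16)&(hsv[...,1]>120)
v,u=np.nonzero(o);op=np.array([onz(b,x,y,135)for x,y in zip(u,v)])
print("orange",op.min(0),op.max(0),P[o][:,2])
for y0 in range(20,-60,-6):
    s=op[abs(op[:,1]-y0)<3]
    if len(s): print("oy",y0,s[:,0].min().round(1),s[:,0].max().round(1))
# head
roi=np.zeros(P.shape[:2],bool);roi[105:175,345:392]=1
h=roi&(P[...,2]>120)
print("head",P[h].min(0),P[h].max(0))
ha=cv2.cvtColor(a["img"],cv2.COLOR_RGB2HSV)
o=(ha[...,0]<16)&(ha[...,1]>120);o[60:]=0;v,u=np.nonzero(o)
op=np.array([onz(a,x,y,135)for x,y in zip(u,v)]);print("wrist orange")
for y0 in range(20,-60,-6):
    s=op[abs(op[:,1]-y0)<3]
    if len(s): print("oy",y0,s[:,0].min().round(1),s[:,0].max().round(1))
save(b,"scan2.png",(345,100,440,170),8)
```

```text
grip z [142.75280404 155.07308412 527.16680579]
y -10 x 645.0 726.0 60
y -18 x 664.0 714.0 48
y -26 x 643.0 714.0 58
y -34 x 659.0 711.0 50
y -42 x 657.0 711.0 55
y -50 x 654.0 716.0 53
y -58 x 670.0 706.0 52
y -66 x 623.0 704.0 60
y -74 x 623.0 703.0 69
ymin -109.38355137762642
orange [647.13638625 -46.28980094 135.        ] [664.33129571  -2.02303749 135.        ] [ 139.92312898  136.13425583  134.70973878  133.76683583  132.24931615
  135.31821325  137.47882468  137.10268878  135.97509571  134.38692994
  133.83587272  135.97251452  134.62042053  131.92620418  133.11347973
  132.91896188  136.01777216  135.21877755  133.80709338  134.61192903
  135.55873245  135.63420384  137.21387995  135.05866252  137.05085666
  136.45484152  132.19431409  131.45797265  133.38470193  132.01195806
  131.7365201   134.88374765  132.21755282  131.52729191  134.25288852
  133.37524823  139.06799347  135.38080093  132.88592226  134.15543709
  135.50244196  131.46271318  132.07635668  137.09096274  133.22306448
  135.35803246  135.0968539   134.42943487  134.4201774   135.52590335
 1082.2065397   132.47504551  132.91852467  135.62655673  129.9844904
  130.42872935  131.6570125   131.5782129   132.57309465  132.40699152
  133.47037569  134.3432278   137.77318755  132.97635975  135.61729686
  133.29434658  132.66356735  128.93399166  133.71407015  131.77442305
  130.92309922]
oy -4 657.2 664.3
oy -10 657.1 664.2
oy -16 654.6 661.8
oy -22 652.2 659.3
oy -28 652.1 659.2
oy -34 652.0 656.7
oy -40 647.2 656.7
oy -46 647.1 651.8
head [461.6862648  -21.76978926 120.65164221] [ 737.3767621  277.0089317 1082.2065397]
wrist orange
oy 14 636.4 636.4
oy 2 654.8 656.6
oy -4 652.9 663.4
oy -10 651.7 662.7
oy -16 649.8 661.5
oy -22 648.5 659.7
oy -28 647.3 658.5
oy -34 645.4 657.2
oy -40 642.8 656.0
oy -46 642.2 652.3
oy -52 644.1 649.1
```

View pics/scan2.png

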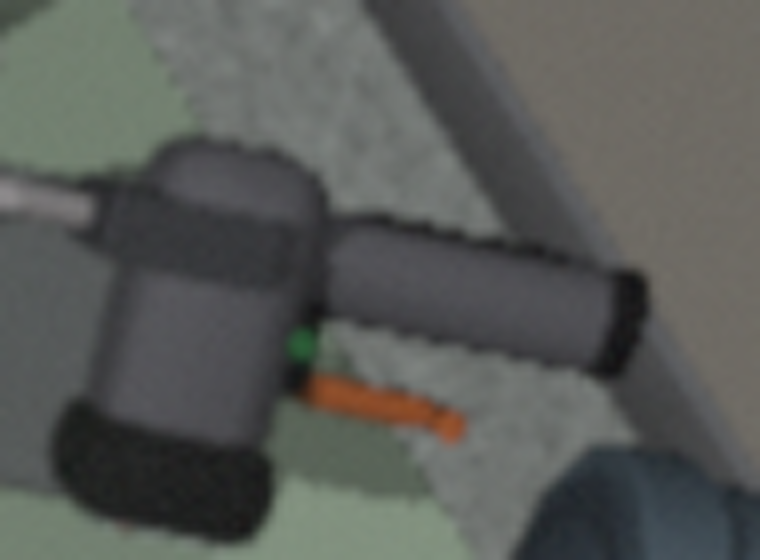

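Run:
```python
from h import *
import pickle
a,b=pickle.load(open("f3.pkl","rb"))
q=lambda x,y,z:onz(b,345+x/8-.5,100+y/8-.5,z)
yaw=-0.18;ex=np.array([np.cos(yaw),np.sin(yaw)]);ey=np.array([-np.sin(yaw),np.cos(yaw)])
for n,x,y,z in [("end",643,322,137),("back0",340,218,138),("back1",620,268,138),("front0",330,322,138),("front1",600,372,138),("headside",322,260,137),("trA",310,395,134),("trB",450,437,134)]:
    p=q(x,y,z)[:2];print(n,p.round(1),"s-frame",(p@ex).round(1),(p@ey).round(1))
print("pinv",ex,ey)
```

```text
end [ 679.3 -100.8] s-frame 686.4 22.4
back0 [711.2 -12.8] s-frame 702.0 114.7
back1 [695.2 -94.5] s-frame 700.8 31.5
front0 [680.6  -8.5] s-frame 671.1 113.5
front1 [664.6 -87. ] s-frame 669.4 33.4
headside [699.2  -7.3] s-frame 689.2 118.0
trA [660.1  -2.9] s-frame 650.0 115.3
trB [647.  -43.5] s-frame 644.4 73.1
pinv [ 0.98384369 -0.17902957] [0.17902957 0.98384369]
```

```bash
python3 -m handwheel '[[[0,0,-30],[0,0,-0.18],-1],[[0,0,0],[0,0,-0.18],-1],[[0,0,0],[0,0,-0.18],-1],[[0,0,0],[0,0,-0.18],-1],[[0,0,0],[0,0,-0.18],-1]]' 25
python3 -m handwheel '[[[0,0,0],[0,0,-0.18],-1],[[0,0,0],[0,0,-0.18],-1],[[0,0,0],[0,0,-0.131],-1],[[0,0,0],[0,0,0],-1]]'
python3 - <<'E'
from h import *
p,R,o=pose();print(p,R.round(3),(R.T@(np.array([680.8,-45.6,114])-p)).round(1))
E
```

```text
time_s: 14.12
tcp_pos: [516.2, 9.1, 250.1]
tool_rot: [-0.0, 0.899, 0.438, -0.0]
force: [0.3, 0.7, -0.2]
gripper_width: 93.9
time_s: 14.62
tcp_pos: [516.4, 9.0, 250.2]
tool_rot: [-0.0, 0.768, 0.64, -0.0]
force: [-0.4, 0.9, -1.0]
gripper_width: 94.0
[516.44460772   9.00092114 250.17610759] [[ 0.18   0.984 -0.001]
 [ 0.984 -0.18   0.   ]
 [-0.    -0.001 -1.   ]] [-24.2 171.6 136.1]
```

```bash
python3 -m handwheel '[[[-8,55,0],[0,0,0],-1],[[-8,55,0],[0,0,0],-1],[[-8,50,0],[0,0,0],-1],[[0,11.5,0],[0,0,0],-1],[[0,0,0],[0,0,0],-1]]'
python3 - <<'E'
from h import *
p,R,o=pose();print(p,(R.T@(np.array([680.8,-45.6,114])-p)).round(1))
a=cam("wrist");save(a,"w4.png",s=1);c=cam("side");save(c,"s4.png",(200,60,330,200),3)
im=np.hstack([cv2.resize(cv2.imread("pics/w4.png"),(460,345)),cv2.resize(cv2.imread("pics/s4.png"),(320,345))])
cv2.imwrite("pics/m4.png",im)
hs=cv2.cvtColor(a["img"],cv2.COLOR_RGB2HSV);o=(hs[...,0]<16)&(hs[...,1]>140)
P=cloud(a)[o];P=P[(P[:,2]>100)&(P[:,2]<170)];ex=np.array([.984,-.179]);ey=np.array([.179,.984])
x,y=P[:,:2]@ex,P[:,:2]@ey
for v in range(60,125,6):
    s=abs(y-v)<3
    if s.sum()>3: print(v,np.percentile(x[s],[3,97]).round(1),np.median(P[s][:,2]).round(1))
E
```

```text
time_s: 15.25
tcp_pos: [681.4, -45.4, 250.0]
tool_rot: [-0.001, 0.768, 0.64, -0.0]
force: [0.0, 0.5, -0.2]
gripper_width: 93.9
[681.41654445 -45.38348431 250.00016441] [ -0.3  -0.4 136. ]
66 [641.4 651.6] 133.3
72 [641.6 652.4] 132.7
78 [643.9 654.4] 133.3
84 [644.6 654.5] 133.2
90 [644.8 654.6] 133.4
96 [645.  655.1] 133.4
102 [645.2 655.7] 133.6
108 [645.3 655.8] 133.6
114 [645.9 656.3] 134.0
```

View pics/m4.png

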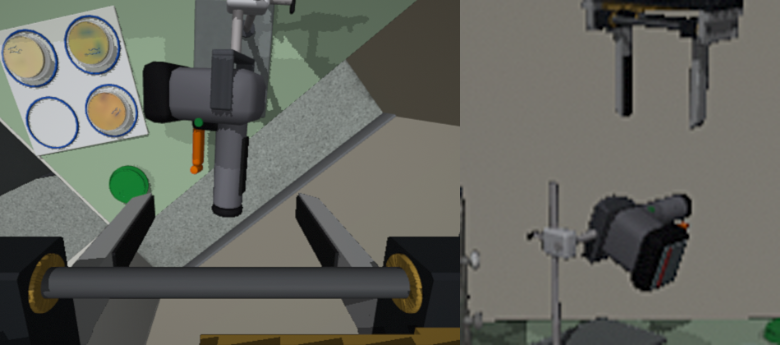

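```bash
python3 -m handwheel '[[[2,0,45],[0,0,0],-1],[[0,0,45],[0,0,0],-1],[[0,0,30],[0,0,0],-1],[[0,0,15],[0,0,0],-1],[[0,0,0],[0,0,0],-1]]' 22
python3 -m handwheel '[[[0,0,0],[0,0,0],0.2],[[0,0,0],[0,0,0],0.2],[[0,0,0],[0,0,0],0.2],[[0,0,0],[0,0,0],0.2],[[0,0,0],[0,0,0],0.2]]'
python3 -m handwheel '[[[0,0,0],[0,0,0],0.2],[[0,0,0],[0,0,0],0.2],[[0,0,0],[0,0,0],0.2]]'
python3 - <<'E'
from h import *
a=cam("side");save(a,"s5.png",(190,20,330,190),3.5)
E
```

```text
time_s: 15.98
tcp_pos: [681.5, -43.3, 115.3]
tool_rot: [-0.0, 0.768, 0.641, -0.0]
force: [-0.8, -0.3, -1.2]
gripper_width: 93.9
time_s: 16.6
tcp_pos: [679.0, -43.9, 115.6]
tool_rot: [-0.003, 0.767, 0.641, -0.004]
force: [-22.0, 0.4, 8.9]
gripper_width: 47.6
time_s: 16.98
tcp_pos: [678.7, -43.9, 115.6]
tool_rot: [-0.003, 0.767, 0.641, -0.004]
force: [-14.1, -0.2, 7.9]
gripper_width: 46.3
```

```bash
python3 -m handwheel '[[[0,0,0],[0,0,0],0.2],[[0,0,0],[0,0,0],0.2],[[0,0,0],[0,0,0],0.2],[[0,0,0],[0,0,0],0.2]]' 32
python3 -m handwheel '[[[0,0,0],[0,0,0],-1],[[0,0,0],[0,0,0],-1],[[0,0,0],[0,0,0],-1],[[0,0,0],[0,0,0],-1],[[0,0,-40],[0,0,0],-1]]'
python3 -m handwheel '[[[0,0,-50],[0,0,0],-1],[[0,0,-45],[0,0,0],-1],[[0,0,0],[0,0,0],-1],[[0,0,0],[0,0,0],-1]]'
python3 - <<'E'
from h import *
p,R,o=pose();print(p)
a=cam("wrist")
hs=cv2.cvtColor(a["img"],cv2.COLOR_RGB2HSV);o=(hs[...,0]<16)&(hs[...,1]>140)
P=cloud(a)[o];P=P[(P[:,2]>100)&(P[:,2]<170)];ex=np.array([.984,-.179]);ey=np.array([.179,.984])
x,y=P[:,:2]@ex,P[:,:2]@ey
for v in range(66,125,12):
    s=abs(y-v)<3
    if s.sum()>3: print(v,np.percentile(x[s],[3,97]).round(1))
c,_=cv2.findContours(dishmask(a["img"]),cv2.RETR_EXTERNAL,cv2.CHAIN_APPROX_NONE)
for k in c:
    e=cv2.minEnclosingCircle(k)
    if e[1]>15 and e[1]<45 and cv2.contourArea(k)>.6*np.pi*e[1]**2: print(onz(a,*e[0],16).round(1))
E
```

```text
time_s: 17.52
tcp_pos: [678.8, -43.9, 115.6]
tool_rot: [-0.003, 0.767, 0.641, -0.004]
force: [-13.3, -1.2, 8.6]
gripper_width: 45.4
time_s: 18.15
tcp_pos: [680.8, -43.7, 152.7]
tool_rot: [-0.002, 0.768, 0.641, -0.002]
force: [1.1, -0.1, 0.2]
gripper_width: 91.6
time_s: 18.65
tcp_pos: [682.4, -44.0, 250.2]
tool_rot: [0.0, 0.768, 0.641, 0.0]
force: [-0.0, -0.4, 0.3]
gripper_width: 93.8
[682.43260537 -43.96686963 250.1609346 ]
66 [642.5 651.1]
78 [644.5 654.2]
90 [644.9 654.7]
102 [645.2 655.7]
114 [646.4 656.8]
[525.3  30.8  16. ]
[436.4 120.4  16. ]
[526.7 121.1  16. ]
```

Trigger was squeezed to 45–46 mm and has sprung back to its old place; the dishes are unmoved. Now the pen.

```bash
python3 -m handwheel '[[[0,0,0],[0,0,-0.178],-1],[[35,-35,0],[0,0,0],-1],[[35,-35,0],[0,0,0],-1],[[36,-37,0],[0,0,0],-1],[[36,-37,0],[0,0,0],-1]]' 15
python3 -m handwheel '[[[36,-37,0],[0,0,0],-1],[[36,-37,0],[0,0,0],-1],[[36,-37,0],[0,0,0],-1],[[36,-37,0],[0,0,0],-1],[[33,-37,0],[0,0,0],-1]]'
python3 -m handwheel '[[[0,0,0],[0,0,0],-1],[[0,0,0],[0,0,0],-1]]'
python3 - <<'E'
from h import *
import pickle
p,R,o=pose();print(p,R.round(3))
a,b,c=cam("wrist"),cam("top"),cam("side");pickle.dump((a,b,c),open("f5.pkl","wb"))
im=np.hstack([cv2.resize(a["img"],(440,330)),cv2.resize(c["img"][195:300,310:380],(220,330)),cv2.resize(b["img"][250:310,210:240],(140,330))])
cv2.imwrite("pics/m5.png",cv2.cvtColor(im,cv2.COLOR_RGB2BGR))
print(proj(a,[350,325,0]),proj(a,[350,325,66]),proj(a,[346,335,163]))
E
```

```text
time_s: 19.32
tcp_pos: [536.5, 99.4, 248.3]
tool_rot: [-0.001, 0.708, 0.706, -0.001]
force: [1.1, -0.1, 0.0]
gripper_width: 94.0
time_s: 19.95
tcp_pos: [351.9, 276.4, 248.7]
tool_rot: [-0.0, 0.708, 0.706, -0.001]
force: [0.1, 0.3, -0.0]
gripper_width: 94.0
time_s: 20.2
tcp_pos: [353.9, 275.4, 249.5]
tool_rot: [-0.0, 0.708, 0.706, -0.001]
force: [1.1, -0.3, -0.2]
gripper_width: 93.7
[353.88446623 275.36587457 249.45818192] [[ 0.002  1.    -0.001]
 [ 1.    -0.002 -0.001]
 [-0.001 -0.001 -1.   ]]
[270.99314605 131.35174662] [270.37966449 135.3386114 ] [263.48381146 131.10977754]
```

View pics/m5.png

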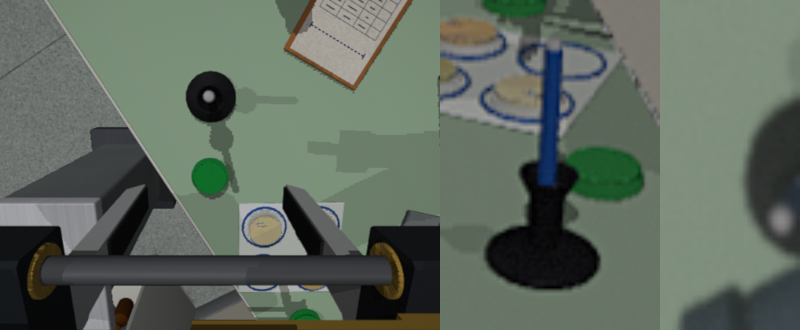

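```bash
cat > pen.py <<'E'
from h import *
import pickle
a,b,c=pickle.load(open("f5.pkl","rb"))
g=cv2.cvtColor(a["img"],cv2.COLOR_RGB2GRAY)
m=(g<45).astype(np.uint8);m[:,:220]=0;m[:,320:]=0;m[:80]=0;m[170:]=0
k=max(cv2.findContours(m,cv2.RETR_EXTERNAL,cv2.CHAIN_APPROX_NONE)[0],key=cv2.contourArea);k=cv2.convexHull(k)
e=cv2.fitEllipse(k);print("foot",e)
for z in(0,5,10):print(onz(a,*e[0],z).round(1))
m2=np.zeros_like(m);cv2.drawContours(m2,[k],-1,1,-1)
ys,xs=np.nonzero((m2>0)&(g>130));print(len(xs));t=(xs.mean(),ys.mean());print("top",t,onz(a,*t,163).round(1))
# check line ends from wrist
hs=cv2.cvtColor(a["img"],cv2.COLOR_RGB2HSV)
print("from top cam t0 foot",onz(pickle.load(open("f0.pkl","rb"))[0],215+28.1-.5,255+27.1-.5,5),onz(pickle.load(open("f0.pkl","rb"))[0],238.5,289.75,163))
for u,v in [(310,22),(367,58)]:
    print(onz(a,u*560/440,v*560/440,5).round(1))
# side lean
h2=cv2.cvtColor(c["img"],cv2.COLOR_RGB2HSV);B=(h2[...,0]>100)&(h2[...,0]<125)&(h2[...,1]>130);B[:,:335]=0;B[:,355:]=0;B[:205]=0;B[:, :]&=True
for v in range(210,258,6):
    x=np.nonzero(B[v])[0]
    if len(x):print(v,x.min(),x.max(),end="; ")
save(a,"line.png",(340,0,530,120),4)
E
python3 pen.py
```

```text
foot ((268.05340576171875, 123.07976531982422), (62.80763244628906, 64.58667755126953), 173.2303466796875)
[346.5 334.7   0. ]
[346.6 334.9   5. ]
[346.7 335.   10. ]
82
top (np.float64(264.8414634146341), np.float64(121.42682926829268)) [347.1 342.  163. ]
from top cam t0 foot [350.69268374 335.68870351   5.        ] [349.7150948  336.27344238 163.        ]
[486.4 436.8   5. ]
[572.9 389.2   5. ]
216 337 348; 222 343 347; 228 343 352; 234 343 347; 240 342 346; 246 341 346; 252 340 351;
```

View pics/line.png

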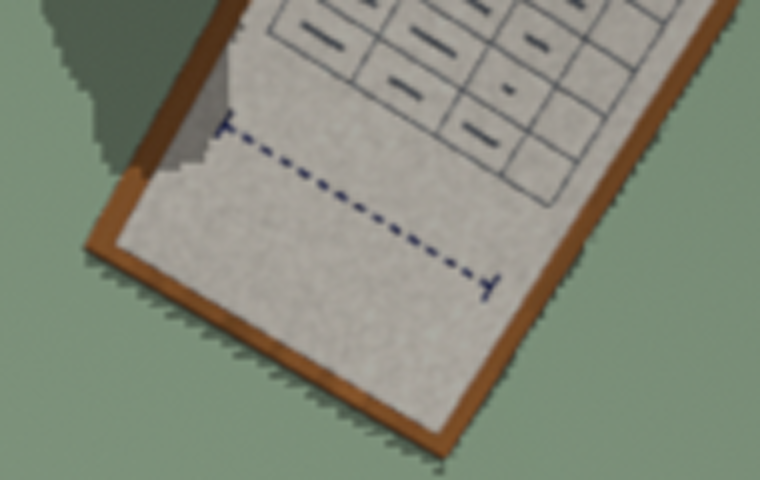

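```bash
cat >> pen.py <<'E'
print()
f0=pickle.load(open("f0.pkl","rb"))
obs=[(a,*t),(f0[0],238.5,289.75),(c,346,209.5)]
def tri(obs):
    A=np.zeros((3,3));y=np.zeros(3)
    for f,u,v in obs:
        o,d=ray(f,u,v);d=d/np.linalg.norm(d);M=np.eye(3)-np.outer(d,d);A+=M;y+=M@o
    return np.linalg.solve(A,y)
for s in ([0,1,2],[0,2],[1,2],[0,1]):
    X=tri([obs[i] for i in s]);print(s,X.round(1),[ (proj(obs[i][0],X)-obs[i][1:]).round(1) for i in range(3)])
L=[(396,30.6),(462.3,71.7)]
print("line",[onz(a,*p,5).round(1) for p in L],a["c"],f0[0]["c"])
E
python3 pen.py|tail -6
```

```text
216 337 348; 222 343 347; 228 343 352; 234 343 347; 240 342 346; 246 341 346; 252 340 351; 
[0, 1, 2] [347.2 339.  154.4] [array([0.5, 3.6]), array([-1. ,  0.7]), array([-0.6,  0.2])]
[0, 2] [346.1 341.5 156. ] [array([-1. ,  0.3]), array([-2.2,  1.3]), array([-0.4, -0. ])]
[1, 2] [347.7 336.6 153.7] [array([1.3, 6.8]), array([0.1, 0.4]), array([-0.5,  0. ])]
[0, 1] [345.1 339.8 119.3] [array([-0.9,  0.9]), array([-0.3, -0.3]), array([-0.9, 16.7])]
line [array([488.2, 434.2,   5. ]), array([567.2, 391.5,   5. ])] [354.12822483 350.80317112 428.37350714] [ 461.6862648  277.0089317 1082.2065397]
```

```bash
python3 -m handwheel '[[[32,-3,0],[0,0,0],-1],[[31,-3,0],[0,0,0],-1],[[0,0,0],[0,0,0],-1],[[0,0,40],[0,0,0],-1],[[0,0,40],[0,0,0],-1]]' 25
python3 -m handwheel '[[[0,0,40],[0,0,0],-1],[[0,0,28],[0,0,0],-1],[[0,0,0],[0,0,0],-1]]'
python3 - <<'E'
from h import *
p,R,o=pose();print(p)
a=cam("wrist");save(a,"w6.png",s=.8);save(cam("side"),"s6.png",(300,150,390,300),2.24)
im=np.hstack([cv2.imread("pics/w6.png"),cv2.imread("pics/s6.png")[:336]]);cv2.imwrite("pics/m6.png",im)
E
```

```text
time_s: 20.98
tcp_pos: [349.0, 337.8, 169.8]
tool_rot: [0.0, 0.708, 0.706, 0.001]
force: [0.2, -1.0, -0.5]
gripper_width: 94.2
time_s: 21.35
tcp_pos: [347.0, 336.7, 100.3]
tool_rot: [-0.001, 0.708, 0.706, -0.003]
force: [0.4, 0.4, 0.7]
gripper_width: 93.8
[346.9750502  336.70942371 100.30613189]
```

View pics/m6.png

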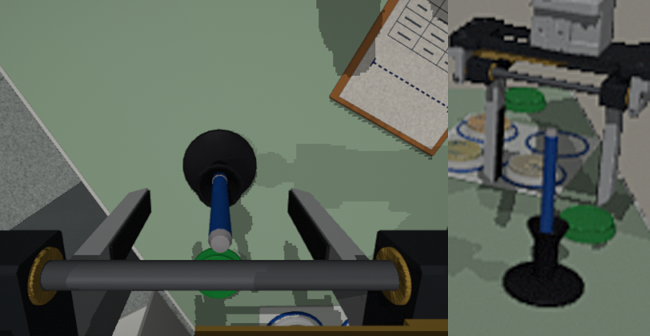

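```bash
python3 -m handwheel '[[[1,0,0],[0,0,0],0.8],[[0,0,0],[0,0,0],0.9],[[0,0,0],[0,0,0],0.9],[[0,0,0],[0,0,0],0.9],[[0,0,0],[0,0,0],0.9]]' 30
python3 -m handwheel '[[[0,0,0],[0,0,0],0.9],[[0,0,-10],[0,0,0],0.9],[[0,0,-30],[0,0,0],0.9],[[0,0,-40],[0,0,0],0.9],[[0,0,-20],[0,0,0],0.9]]'
python3 -m handwheel '[[[0,0,0],[0,0,0],0.9],[[0,0,0],[0,0,0],0.9]]'
python3 - <<'E'
from h import *
import pickle
p,R,o=pose();print(p)
a,b,c=cam("wrist"),cam("top"),cam("side");pickle.dump((a,b,c,p),open("f7.pkl","wb"))
c1=proj(c,p).astype(int);print(c1);x,y=c1
A=c["img"][max(0,y-50):y+80,x-55:x+55]
im=np.hstack([cv2.resize(a["img"],(448,336)),cv2.resize(A,None,fx=2.6,fy=2.6)[:336]]);cv2.imwrite("pics/m7.png",cv2.cvtColor(im,cv2.COLOR_RGB2BGR))
E
```

```text
time_s: 22.08
tcp_pos: [348.0, 339.8, 102.5]
tool_rot: [0.0, 0.708, 0.707, -0.0]
force: [-0.5, 0.7, 0.5]
gripper_width: 47.2
time_s: 22.7
tcp_pos: [349.0, 340.5, 205.8]
tool_rot: [0.001, 0.708, 0.706, 0.002]
force: [0.1, -0.1, -0.8]
gripper_width: 4.9
time_s: 22.95
tcp_pos: [347.5, 339.5, 201.6]
tool_rot: [-0.0, 0.708, 0.706, -0.001]
force: [-0.1, 0.1, 1.0]
gripper_width: 4.6
[347.48947447 339.53371402 201.59577642]
[346 187]
```

View pics/m7.png

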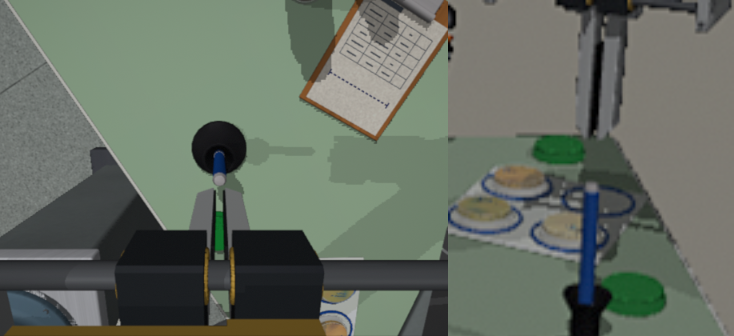

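The lift began before the fingers had finished closing, so they shut above the pen, which still stands (wrist 218,165). I'll reopen, go down again and allow more closing time.

```bash
python3 -m handwheel '[[[0,0,0],[0,0,0],0],[[0,0,0],[0,0,0],0],[[0,0,0],[0,0,0],0],[[0,0,0],[0,0,0],0],[[0,0,0],[0,0,0],0]]'
python3 -m handwheel '[[[0,0,40],[0,0,0],0],[[0,0,40],[0,0,0],0],[[0,0,20],[0,0,0],0],[[0,0,0],[0,0,0],0.9],[[0,0,0],[0,0,0],0.9]]'
python3 -m handwheel '[[[0,0,0],[0,0,0],0.9],[[0,0,0],[0,0,0],0.9],[[0,0,0],[0,0,0],0.9],[[0,0,0],[0,0,0],0.9],[[0,0,0],[0,0,0],0.9]]'
```

```text
time_s: 23.72
tcp_pos: [348.0, 339.8, 202.5]
tool_rot: [0.0, 0.708, 0.706, 0.0]
force: [0.2, 0.3, -0.3]
gripper_width: 46.5
time_s: 24.35
tcp_pos: [348.7, 340.3, 103.6]
tool_rot: [0.0, 0.708, 0.706, 0.001]
force: [0.2, 0.9, -0.0]
gripper_width: 30.2
time_s: 24.98
tcp_pos: [348.2, 339.9, 102.8]
tool_rot: [0.0, 0.708, 0.706, 0.0]
force: [-0.4, -0.4, 3.3]
gripper_width: 11.5
```

```bash
python3 -m handwheel '[[[0,0,-15],[0,0,0],0.9],[[0,0,-30],[0,0,0],0.9],[[0,0,-35],[0,0,0],0.9],[[0,0,-30],[0,0,0],0.9],[[0,0,0],[0,0,0],0.9]]'
python3 -m handwheel '[[[0,0,0],[0,0,0],0.9],[[0,0,0],[0,0,0],0.9]]'
cat > tip.py <<'E'
from h import *
import pickle,sys
p,R,o=pose();print(p,o["gripper_width"])
a,b,c=cam("wrist"),cam("top"),cam("side");pickle.dump((a,b,c,p,R),open("f8.pkl","wb"))
x,y=proj(c,p-[0,0,86]).astype(int);print("side tip pred",x,y,"wrist pred",proj(a,p-[0,0,86]))
A=c["img"][y-65:y+25,x-40:x+40]
im=np.hstack([cv2.resize(a["img"],(448,336)),cv2.resize(A,None,fx=3.73,fy=3.73)[:336]]);cv2.imwrite(sys.argv[1],cv2.cvtColor(im,cv2.COLOR_RGB2BGR))
print("side crop origin",x-40,y-65)
E
python3 tip.py pics/m8.png
```

```text
time_s: 25.6
tcp_pos: [349.5, 340.8, 215.6]
tool_rot: [0.001, 0.708, 0.706, 0.003]
force: [-0.1, 0.3, 0.2]
gripper_width: 11.3
time_s: 25.85
tcp_pos: [347.2, 339.3, 210.7]
tool_rot: [-0.0, 0.708, 0.706, -0.001]
force: [0.2, -1.1, -0.5]
gripper_width: 11.5
[347.15666886 339.28689757 210.70884745] 11.461734023508225
side tip pred 344 223 wrist pred [274.32798334 208.52747593]
side crop origin 304 158
```

View pics/m8.png

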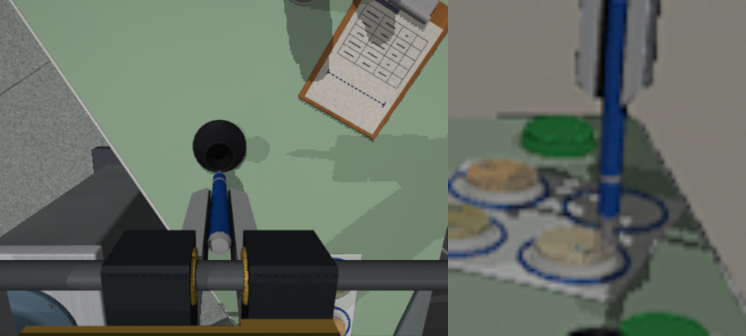

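The pen is in hand: wrist view has the barrel from (219,240) to the tip at about (219,172), and it looks near vertical. I'll get the tip from depth numbers.

```bash
cat > fit.py <<'E'
from h import *
import pickle
a,b,c,p,R=pickle.load(open("f8.pkl","rb"))
P=cloud(a);d=P-p
M=(abs(d[...,0])<14)&(abs(d[...,1])<22)&(d[...,2]>-110)&(d[...,2]<-2)
v,u=np.nonzero(M);D=d[M]
for z in range(-5,-110,-8):
    s=abs(D[:,2]-z)<4
    if s.sum()>1: print(z,s.sum(),D[s].mean(0).round(1),D[s][:,0].min().round(1),D[s][:,0].max().round(1),"rows",v[s].min(),v[s].max(),"cols",u[s].min(),u[s].max())
print("lowest z",np.percentile(D[:,2],[0,1,3]))
g=a["img"]
for r in range(196,232,2): print(r,[tuple(g[r,x]) for x in (264,268,271,274,277,280)],a["z_map"][r,274])
P=cloud(c);d=P-p
M=(abs(d[...,0])<16)&(abs(d[...,1])<22)&(d[...,2]>-110)&(d[...,2]<-2)
v,u=np.nonzero(M);D=d[M];print("side")
for z in range(-5,-110,-8):
    s=abs(D[:,2]-z)<4
    if s.sum()>1: print(z,s.sum(),D[s].mean(0).round(1),"rows",v[s].min(),v[s].max(),"cols",u[s].mean())
E
python3 fit.py
```

```text
-5 79 [-0.6  2.5 -5.5] -5.7 5.1 rows 240 249 cols 264 283
-13 78 [ -0.2   2.  -12.9] -6.0 5.3 rows 236 245 cols 264 283
-21 76 [ -0.6   1.6 -20.9] -6.1 5.4 rows 232 242 cols 264 283
-29 64 [ -0.4   1.3 -29.1] -5.8 5.0 rows 228 237 cols 265 282
-37 58 [ -0.5   0.8 -37. ] -6.1 5.1 rows 225 233 cols 265 282
-45 57 [ -0.2   0.5 -44.3] -6.2 5.3 rows 222 230 cols 265 282
-53 46 [ -0.7   0.2 -53.1] -5.8 4.7 rows 219 225 cols 266 281
-61 42 [ -0.6  -0.4 -61.1] -6.0 4.9 rows 216 223 cols 266 281
-69 14 [ -0.5  -0.7 -66.7] -6.1 4.2 rows 215 220 cols 266 280
-85 3 [ -1.1  -4.4 -85.9] -1.9 -0.3 rows 214 214 cols 272 274
lowest z [-88.20767007 -68.44937952 -65.23099541]
196 [(np.uint8(11), np.uint8(11), np.uint8(13)), (np.uint8(8), np.uint8(7), np.uint8(7)), (np.uint8(4), np.uint8(2), np.uint8(4)), (np.uint8(4), np.uint8(6), np.uint8(5)), (np.uint8(4), np.uint8(5), np.uint8(6)), (np.uint8(9), np.uint8(9), np.uint8(10))] 368.44504
198 [(np.uint8(8), np.uint8(10), np.uint8(10)), (np.uint8(12), np.uint8(12), np.uint8(13)), (np.uint8(6), np.uint8(7), np.uint8(8)), (np.uint8(7), np.uint8(6), np.uint8(
[... 4613 characters left out ...]
4 188 cols 347.4736842105263
-13 27 [ -2.1   2.6 -12.9] rows 187 192 cols 347.55555555555554
-21 21 [ -2.3   2.  -21.1] rows 191 195 cols 347.4761904761905
-29 24 [ -2.7   2.  -29. ] rows 195 200 cols 347.375
-37 23 [ -3.    0.9 -37.2] rows 199 203 cols 347.4347826086956
-45 27 [ -2.5   0.6 -45.2] rows 203 207 cols 346.9259259259259
-53 22 [ -2.    0.6 -53.3] rows 207 210 cols 346.40909090909093
-61 21 [ -2.4  -0.  -61.3] rows 211 214 cols 346.3809523809524
-69 18 [ -3.2  -0.7 -68.6] rows 214 217 cols 346.6666666666667
-77 13 [ -2.2  -2.2 -76.6] rows 217 221 cols 346.15384615384613
-85 9 [ -2.1  -3.5 -84.5] rows 221 224 cols 346.0
-93 3 [ -1.1  -5.7 -91.6] rows 224 226 cols 345.6666666666667
```

```bash
python3 -m handwheel '[[[25,35,0],[0,0,0],0.9],[[25,35,0],[0,0,0],0.9],[[25,35,0],[0,0,0],0.9],[[26,37,0],[0,0,0],0.9],[[0,0,40],[0,0,0],0.9]]'
python3 -m handwheel '[[[0,0,40],[0,0,0],0.9],[[0,0,20],[0,0,0],0.9],[[0,0,0],[0,0,0],0.9],[[0,0,0],[0,0,0],0.9]]'
cat > see.py <<'E'
from h import *
import pickle
p,R,o=pose();print(p,o["force"],o["gripper_width"])
a=cam("wrist");pickle.dump((a,p,R),open("f9.pkl","wb"))
P=cloud(a);d=P-p
M=(abs(d[...,0])<10)&(abs(d[...,1])<22)&(d[...,2]>-92)&(d[...,2]<-60)
v,u=np.nonzero(M)
o=np.argsort(v)[:8]
print("tip px",list(zip(u[o],v[o])),d[M][o].round(1)[:4])
hs=cv2.cvtColor(a["img"],cv2.COLOR_RGB2HSV);
B=((hs[...,0]>105)&(hs[...,0]<135)&(hs[...,1]>70)&(P[...,2]<15)).astype(np.uint8)
v,u=np.nonzero(B)
X=np.array([onz(a,x,y,5) for x,y in zip(u,v)])
S=(abs((X[:,:2]-[490,435])@[.47,.883])<12)&((X[:,:2]-[490,435])@[.883,-.47]>-20)&((X[:,:2]-[490,435])@[.883,-.47]<110)
X=X[S];u=u[S];v=v[S];print(len(X))
t=(X[:,:2]-[490,435])@[.883,-.47]
i,j=np.argsort(t)[:6],np.argsort(t)[-6:]
print("start",X[i].mean(0).round(1),u[i].mean(),v[i].mean(),"end",X[j].mean(0).round(1),u[j].mean(),v[j].mean())
k=cv2.fitLine(X[:,:2].astype(np.float32),cv2.DIST_HUBER,0,.01,.01).ravel();print("fit",k,t.min(),t.max())
E
python3 see.py
python3 - <<'E'
import pickle
from h import *
a,p,R=pickle.load(open("f9.pkl","rb"));save(a,"last.png",(180,120,460,330),2.8)
E
```

```text
time_s: 26.62
tcp_pos: [494.3, 442.9, 174.9]
tool_rot: [0.001, 0.708, 0.706, 0.004]
force: [-1.3, 0.1, -0.4]
gripper_width: 11.7
time_s: 27.12
tcp_pos: [491.2, 441.2, 114.4]
tool_rot: [0.0, 0.708, 0.706, 0.001]
force: [0.2, -0.5, 0.2]
gripper_width: 11.7
[491.18491593 441.22517024 114.44352706] [ 0.15164068 -0.45556092  0.23552824] 11.670827371151635
tip px [(np.int64(272), np.int64(214)), (np.int64(273), np.int64(214)), (np.int64(274), np.int64(214)), (np.int64(272), np.int64(215)), (np.int64(273), np.int64(215)), (np.int64(274), np.int64(215)), (np.int64(275), np.int64(215)), (np.int64(270), np.int64(216))] [[ -1.4  -4.8 -88.1]
 [ -0.6  -3.4 -83.4]
 [  0.2  -4.  -85.2]
 [ -1.3   0.3 -68.2]]
35
start [487.9 433.7   5. ] 269.8333333333333 209.83333333333334 end [567.1 392.5   5. ] 359.5 254.5
fit [ 8.8302237e-01 -4.6933088e-01  5.2535608e+02  4.1429916e+02] -1.7779204201021543 88.70119080429592
```

View pics/last.png

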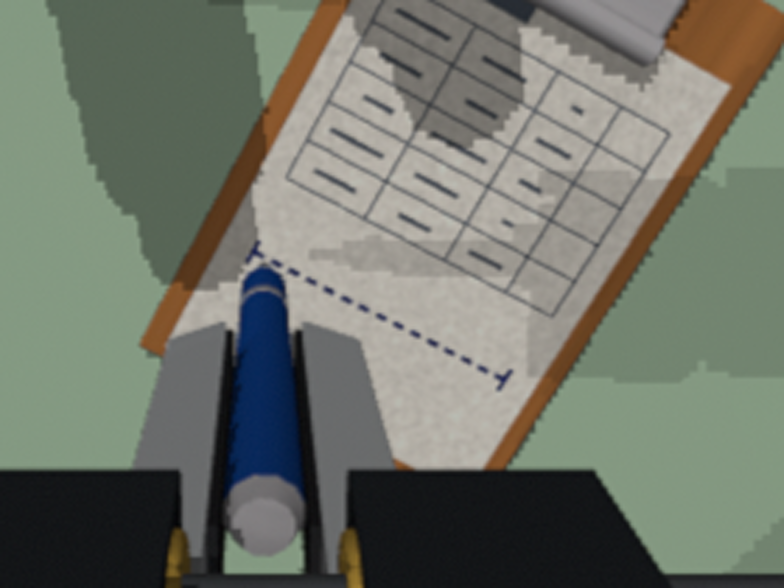

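The pen tip (crop 262,265) hangs beside the left end stroke of the line (255,252), and the right end is at (505,378). I'll shift by about (-1.5,-1.6) mm and go down until it touches.

```bash
python3 -m handwheel '[[[-1.6,-1.5,0],[0,0,0],0.9],[[0,0,8],[0,0,0],0.9],[[0,0,5],[0,0,0],0.9],[[0,0,0],[0,0,0],0.9],[[0,0,0],[0,0,0],0.9]]'
python3 -m handwheel '[[[0,0,1.5],[0,0,0],0.9],[[0,0,0],[0,0,0],0.9],[[0,0,0],[0,0,0],0.9]]'
python3 -m handwheel '[[[0,0,1],[0,0,0],0.9],[[0,0,0],[0,0,0],0.9],[[0,0,0],[0,0,0],0.9]]'
python3 -m handwheel '[[[0,0,1],[0,0,0],0.9],[[0,0,0],[0,0,0],0.9],[[0,0,0],[0,0,0],0.9]]'
```

```text
time_s: 27.8
tcp_pos: [488.7, 439.0, 99.4]
tool_rot: [-0.0, 0.708, 0.706, -0.0]
force: [0.8, -0.3, -0.8]
gripper_width: 11.7
time_s: 28.18
tcp_pos: [488.7, 439.0, 98.0]
tool_rot: [0.0, 0.708, 0.706, 0.0]
force: [0.3, 0.4, -1.2]
gripper_width: 11.5
time_s: 28.55
tcp_pos: [488.7, 439.0, 97.0]
tool_rot: [-0.0, 0.708, 0.706, -0.0]
force: [-0.7, -0.3, -0.2]
gripper_width: 11.1
time_s: 28.92
tcp_pos: [488.8, 439.0, 96.2]
tool_rot: [0.0, 0.708, 0.706, 0.0]
force: [0.1, -0.4, 1.0]
gripper_width: 11.6
```

```bash
python3 -m handwheel '[[[0,0,1],[0,0,0],0.9],[[0,0,0],[0,0,0],0.9],[[0,0,0],[0,0,0],0.9]]'
python3 -m handwheel '[[[0,0,1],[0,0,0],0.9],[[0,0,0],[0,0,0],0.9],[[0,0,0],[0,0,0],0.9]]'
python3 see.py
```

```text
time_s: 29.3
tcp_pos: [489.0, 439.2, 95.5]
tool_rot: [0.0, 0.708, 0.706, 0.0]
force: [0.2, 0.0, 5.6]
gripper_width: 11.3
time_s: 29.68
tcp_pos: [489.1, 439.3, 95.1]
tool_rot: [0.0, 0.708, 0.706, 0.001]
force: [-1.5, -0.1, 7.3]
gripper_width: 12.0
[489.11829073 439.28982276  95.12324035] [-1.47045412 -0.11186834  7.26122995] 11.961564641751417
tip px [(np.int64(266), np.int64(180)), (np.int64(269), np.int64(180)), (np.int64(270), np.int64(180)), (np.int64(274), np.int64(180)), (np.int64(279), np.int64(180)), (np.int64(283), np.int64(180)), (np.int64(267), np.int64(181)), (np.int64(270), np.int64(181))] [[ -6.2  21.8 -92. ]
 [ -3.8  21.8 -91.8]
 [ -3.1  21.8 -91.9]
 [  0.1  21.9 -91.2]]
45
start [490.1 433.8   5. ] 275.1666666666667 214.0 end [566.9 392.2   5. ] 367.6666666666667 261.8333333333333
fit [ 8.8276017e-01 -4.6982384e-01  5.2346973e+02  4.1534351e+02] -1.63939775430259 88.63881502253287
```

```bash
python3 -m handwheel '[[[-1.9,3.5,0],[0,0,0],0.9],[[-1.9,3.5,0],[0,0,0],0.9],[[-1.9,3.5,0],[0,0,0],0.9],[[-1.9,3.5,0],[0,0,0],0.9],[[-1.9,3.5,0],[0,0,0],0.9]]'
python3 -m handwheel '[[[-1.9,3.5,0],[0,0,0],0.9],[[0,0,0],[0,0,0],0.9],[[0,0,0],[0,0,0],0.9]]'
python3 see.py
```

```text
time_s: 30.35
tcp_pos: [505.6, 430.8, 95.1]
tool_rot: [-0.002, 0.708, 0.706, 0.001]
force: [-3.9, 2.4, 8.1]
gripper_width: 11.3
time_s: 30.72
tcp_pos: [510.9, 428.0, 95.3]
tool_rot: [0.001, 0.708, 0.707, 0.001]
force: [0.3, -0.0, 7.0]
gripper_width: 11.6
[510.85436947 427.9842811   95.25592051] [ 0.3360773  -0.01594124  7.03688631] 11.586596074493173
tip px [(np.int64(261), np.int64(180)), (np.int64(264), np.int64(180)), (np.int64(265), np.int64(180)), (np.int64(269), np.int64(180)), (np.int64(280), np.int64(180)), (np.int64(286), np.int64(180)), (np.int64(261), np.int64(181)), (np.int64(262), np.int64(181))] [[ -9.9  21.9 -91.5]
 [ -7.6  21.9 -91.5]
 [ -6.8  21.9 -91.4]
 [ -3.7  22.  -91.2]]
51
start [487.7 433.7   5. ] 244.5 200.5 end [567.2 392.    5. ] 342.1666666666667 249.33333333333334
fit [ 8.8311726e-01 -4.6915230e-01  5.2315332e+02  4.1543036e+02] -1.5805294636564922 88.80611780505086
```

```bash
cat > lean.py <<'E'
from h import *
import pickle
a,p,R=pickle.load(open("f9.pkl","rb"))
P=cloud(a);d=P-p;hs=cv2.cvtColor(a["img"],cv2.COLOR_RGB2HSV)
M=(abs(d[...,0])<12)&(abs(d[...,1])<22)&(d[...,2]>-66)&(d[...,2]<-4)&(hs[...,0]>95)&(hs[...,0]<125)&(hs[...,1]>120)
D=d[M];kx=np.polyfit(D[:,2],D[:,0],1);ky=np.polyfit(D[:,2],D[:,1],1)
t=np.array([np.polyval(kx,-90),np.polyval(ky,-90)-4.7]);T=p[:2]+t
print("slopes",kx[0],ky[0],"tip rel",t.round(1),"tip",T.round(1))
e=T-[487.8,433.7];print("along",e@[.883,-.469],"across",e@[.469,.883])
E
python3 lean.py
```

```text
slopes 0.00029502470924862734 0.0419685958547559 tip rel [ 0.  -5.8] tip [510.9 422.2]
along 25.78253036152679 across 0.6569702695380535
```

```bash
python3 -m handwheel '[[[-1.9,3.5,0],[0,0,0],0.9],[[-1.9,3.5,0],[0,0,0],0.9],[[-1.9,3.5,0],[0,0,0],0.9],[[-1.9,3.5,0],[0,0,0],0.9],[[-1.9,3.5,0],[0,0,0],0.9]]'
python3 -m handwheel '[[[-1.9,3.5,0],[0,0,0],0.9],[[-1.9,3.5,0],[0,0,0],0.9],[[-1.9,3.5,0],[0,0,0],0.9],[[-1.9,3.5,0],[0,0,0],0.9],[[-1.9,3.5,0],[0,0,0],0.9]]'
python3 -m handwheel '[[[-1.9,3.5,0],[0,0,0],0.9],[[-1.9,3.5,0],[0,0,0],0.9],[[-1.9,3.5,0],[0,0,0],0.9],[[-1.9,3.5,0],[0,0,0],0.9],[[-1.9,3.5,0],[0,0,0],0.9]]'
python3 -m handwheel '[[[-1.2,2.2,0],[0,0,0],0.9],[[0,0,0],[0,0,0],0.9],[[0,0,0],[0,0,0],0.9],[[0,0,0],[0,0,0],0.9]]'
python3 see.py|head -1; python3 lean.py
```

```text
time_s: 31.4
tcp_pos: [526.5, 419.3, 95.1]
tool_rot: [-0.002, 0.708, 0.706, 0.0]
force: [-4.1, 2.5, 8.4]
gripper_width: 11.5
time_s: 32.02
tcp_pos: [544.0, 409.8, 95.1]
tool_rot: [-0.001, 0.708, 0.706, 0.0]
force: [-3.6, 3.3, 8.0]
gripper_width: 11.7
time_s: 32.65
tcp_pos: [561.4, 400.3, 95.1]
tool_rot: [-0.002, 0.708, 0.706, 0.0]
force: [-3.7, 2.9, 8.1]
gripper_width: 11.5
time_s: 33.15
tcp_pos: [564.7, 398.6, 95.2]
tool_rot: [-0.0, 0.708, 0.706, 0.001]
force: [-2.3, 1.3, 6.8]
gripper_width: 11.7
[564.69443152 398.57203662  95.21924964] [-2.25711655  1.27551546  6.84528029] 11.731609349108844
slopes 0.002994007591497477 0.04086700134378832 tip rel [-0.3 -5.6] tip [564.3 393. ]
along 86.68064751226663 across -0.03852016159118676
```

```bash
python3 -m handwheel '[[[-1.2,2.2,0],[0,0,0],0.9],[[0,0,0],[0,0,0],0.9],[[0,0,0],[0,0,0],0.9],[[0,0,-10],[0,0,0],0.9],[[0,0,-35],[0,0,0],0.9]]'
python3 -m handwheel '[[[0,0,-40],[0,0,0],0.9],[[0,0,-35],[0,0,0],0.9],[[-11,-40,0],[0,0,0],0.9],[[-12,-45,0],[0,0,0],0.9],[[-12,-45,0],[0,0,0],0.9]]'
python3 -m handwheel '[[[-12,-45,0],[0,0,0],0.9],[[-10,-43,0],[0,0,0],0.9],[[0,0,0],[0,0,0],0.9],[[0,0,0],[0,0,0],0.9],[[0,0,0],[0,0,0],0.9]]'
python3 see.py|head -1;python3 lean.py|head -1
```

```text
time_s: 33.83
tcp_pos: [564.5, 395.4, 136.1]
tool_rot: [-0.001, 0.708, 0.706, -0.003]
force: [-0.7, 1.1, -0.5]
gripper_width: 11.7
time_s: 34.45
tcp_pos: [435.0, 361.0, 213.5]
tool_rot: [-0.0, 0.708, 0.706, -0.0]
force: [-0.0, 0.1, 0.2]
gripper_width: 11.6
time_s: 35.08
tcp_pos: [349.4, 340.1, 214.1]
tool_rot: [0.0, 0.708, 0.706, 0.0]
force: [0.5, -0.3, 0.1]
gripper_width: 11.4
[349.41904679 340.05012052 214.06054217] [ 0.4846298  -0.26568824  0.09578555] 11.378222704444875
slopes -0.0009856579779491882 0.04456027952033336 tip rel [-0.1 -6. ] tip [349.3 334.1]
```

```bash
python3 -m handwheel '[[[0,-1.4,0],[0,0,0],0.9],[[0,0,30],[0,0,0],0.9],[[0,0,25],[0,0,0],0.9],[[0,0,10],[0,0,0],0.9],[[0,0,0],[0,0,0],0.9]]'
python3 -m handwheel '[[[0,0,10],[0,0,0],0.9],[[0,0,10],[0,0,0],0.9],[[0,0,10],[0,0,0],0.9],[[0,0,0],[0,0,0],0.9]]'
python3 -m handwheel '[[[0,0,8],[0,0,0],0.9],[[0,0,6],[0,0,0],0.9],[[0,0,0],[0,0,0],0.9],[[0,0,0],[0,0,0],0.9]]'
```

```text
time_s: 35.75
tcp_pos: [346.9, 339.8, 148.6]
tool_rot: [-0.0, 0.708, 0.706, -0.001]
force: [-0.5, 1.2, 0.4]
gripper_width: 11.4
time_s: 36.25
tcp_pos: [346.3, 339.5, 117.8]
tool_rot: [-0.0, 0.708, 0.706, -0.001]
force: [-0.5, 0.4, 0.5]
gripper_width: 11.3
time_s: 36.75
tcp_pos: [347.1, 340.0, 105.1]
tool_rot: [0.0, 0.708, 0.706, 0.0]
force: [0.4, 1.1, -0.4]
gripper_width: 11.3
```

Inserted without contact. I'll release, retreat upward and check.

```bash
python3 -m handwheel '[[[0,0,2],[0,0,0],0.9],[[0,0,0],[0,0,0],0.9],[[0,0,0],[0,0,0],0.3],[[0,0,0],[0,0,0],0],[[0,0,0],[0,0,0],0]]'
python3 -m handwheel '[[[0,0,0],[0,0,0],0],[[0,0,0],[0,0,0],0],[[0,0,0],[0,0,0],0],[[0,0,-30],[0,0,0],0],[[0,0,-40],[0,0,0],0]]'
python3 -m handwheel '[[[0,0,-50],[0,0,0],0],[[-40,0,-40],[0,0,0],0],[[-40,0,0],[0,0,0],0],[[0,0,0],[0,0,0],0],[[0,0,0],[0,0,0],0]]'
cat > chk.py <<'E'
from h import *
p,R,o=pose();print(p,o["time_s"])
a,c,b=cam("wrist"),cam("side"),cam("top")
for n,f in (("w",a),("s",c)):
    P=cloud(f);hs=cv2.cvtColor(f["img"],cv2.COLOR_RGB2HSV)
    M=(abs(P[...,0]-348)<30)&(abs(P[...,1]-338)<30)&(P[...,2]>75)&(P[...,2]<152)&(hs[...,1]>110)
    D=P[M]
    if len(D)>10: print(n,len(D),"slopes",np.polyfit(D[:,2],D[:,0],1)[0].round(3),np.polyfit(D[:,2],D[:,1],1)[0].round(3),D.mean(0).round(1))
    M=(abs(P[...,0]-348)<30)&(abs(P[...,1]-338)<30)&(P[...,2]>75);print(" ztop",np.percentile(P[M][:,2],[90,98]).round(0))
for f in (a,b):
    for k in cv2.findContours(dishmask(f["img"]),cv2.RETR_EXTERNAL,cv2.CHAIN_APPROX_NONE)[0]:
        e=cv2.minEnclosingCircle(k);x=onz(f,*e[0],16)
        if 8<e[1]<45 and cv2.contourArea(k)>.6*np.pi*e[1]**2 and x[1]<500: print("dish",x.round(1))
hs=cv2.cvtColor(b["img"],cv2.COLOR_RGB2HSV);P=cloud(b)
for n,q in (("media",[528,582]),("agar",[451,539])):
    M=(P[...,2]>85)&(P[...,2]<125)&(np.hypot(P[...,0]-q[0],P[...,1]-q[1])<40);print(n,M.sum(),P[M].mean(0).round(0))
E
python3 chk.py
```

```text
time_s: 37.38
tcp_pos: [347.0, 339.9, 102.9]
tool_rot: [-0.0, 0.708, 0.706, -0.0]
force: [1.1, -0.6, -0.1]
gripper_width: 38.2
time_s: 38.0
tcp_pos: [346.2, 339.4, 172.7]
tool_rot: [-0.0, 0.708, 0.706, -0.001]
force: [-0.2, 0.8, -0.3]
gripper_width: 47.2
time_s: 38.62
tcp_pos: [346.8, 260.1, 262.7]
tool_rot: [-0.0, 0.708, 0.706, -0.0]
force: [0.0, 0.8, -0.2]
gripper_width: 46.6
[346.77657775 260.13714323 262.74057838] 38.625
w 59 slopes -0.033 0.053 [346.1 335.5 119.1]
 ztop [442. 442.]
s 174 slopes -0.033 0.061 [340.7 344.5 113.8]
 ztop [528. 532.]
dish [526.6 120.7  16. ]
dish [439.  121.2  16. ]
dish [529.8 122.3  16. ]
dish [528.9  31.4  16. ]
media 275 [526. 584. 104.]
agar 268 [452. 538. 103.]
```

```bash
python3 -c "
from station import bot
print(bot.sign_off())"
```

```text
the job is handed in; nothing more can be done
None
```

The job is handed in after about 39 s of robot time, with every step done. No verdict is reported, so the results below rest on my own readings.

- **Dishes:** Amber, yellow and cream were each set in a nest. My last check put all three within about 2–3 mm of their nest centres. The grey dish is absent from this batch. The ring that might have been it was only a stain, and the green look-alikes were left alone.
- **Scanner:** The trigger was squeezed until trigger and grip measured 45–46 mm, which is fully home. After release it was back in its original place.
- **Pen and line:** The first grasp missed because I lifted before the fingers had closed. The second held. The line was drawn at about 0.03 m/s with roughly 7–8 N on the point, and the estimated point position stayed within about 1 mm of the dotted line. The last measurement was 87 mm along, and I then went about 2.5 mm further.
- **Final state:** The pen is back in its holder, leaning about 0.06 rad. The bottles are where they started, within measuring error, and the arm is clear.

The top and wrist cameras disagreed by about 3 mm in x, so I set the pen on the line from the wrist view alone. I saw the point only as a few pixels and took its position from the lean of the barrel. My check of the pen's top height in the holder gave no usable reading. The pen did go in without resistance and was released at its original height.

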